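# Load the slide press

### The arm

A 6-joint arm with a two-finger parallel gripper is mounted at the origin on the work surface. World frame = base frame: x ahead of the robot, y to its left, z up, the work surface at z = 0. Lengths are in mm, angles in rad, forces in N, time in s.
With the tool pointing down it reaches from about 275 to 850 mm from the base axis. Payload 5.2 kg.
Tool frame: the origin (TCP) lies between the finger pads; the fingertips stand 8 mm ahead of it and the grasp point (between the pads) lies 11 mm behind it; z points along the fingers, x is the direction in which the jaws open and shut, and the axes are right-handed (so a half turn about z gives the same grasp; the last joint's range is limited). The gripper opens to 85 mm and grips with 20 to 120 N. Pads are 22 mm wide; open, the fingers measure 114 mm over their backs; the gripper's body (76 mm by 85 mm) begins 54 mm behind the grasp point. The pads swing forward as they close: fully open they stand 13 mm farther back than shut.
Start: joints at [1.132, 0.259, 1.535, -0, 1.348, -0.203], TCP at [128.469, 534.79, 209.71] pointing down, gripper open.
Joint ranges: [-3.14, 3.14], [-0.91, 2.08], [0.19, 2.58], [-1.22, 4.36], [0.22, 2.71], [-3.12, 3.12]. Speed limits (rad/s): [2.57, 2.57, 3.14, 3.14, 3.14, 3.14].

### API

Orientations are given as a unit quaternion [x, y, z, w].
In Python, from plant import ctrl, eyes, sign_off gives the robot as it stands. The module is installed in compiled form; this text tells all that it offers.
- The arm moves only by the shell command python3 -m creep 'ROWS' [FORCE]. ROWS is JSON, a list of rows, each a list of 3 entries, a list of its own where there are three numbers: the closure, from -1 (fully open) to 1 (shut), then the shift along the tool's x, y, z in cm, then the turn, a rotation vector about the tool's x, y, z in rad. In form: [[hand, [dx, dy, dz], [wx, wy, wz]], ...]. A call has 1 to 12 rows; each row is the pose to reach, as a shift and turn from the pose commanded when the call began, along the tool's axes at that moment; what a row does not reach only later rows make up. A row lasts 1/8 s, in which the tool goes at most 62.5 mm and 10.7 degrees, less where a joint would pass 70% of its speed; a pose out of reach is approached as far as the arm can. A call with a gripper value outside its range is refused whole. The fingers move at their own pace and stop on an object; FORCE is the grip in N (left out, the last holds). Time passes only in rows, so rows that repeat a pose let the fingers close. It gives the time, the measured TCP pose, the force and the opening at its end, in the units of the state.
- ctrl.get_obs(): the state, without advancing time (a new reading comes with each control period).
- eyes.grab_frame(name): name is "scene" or "top" or "wrist"; returns the picture (420x560x3 uint8, red, green, blue); there is no depth.
- eyes.camera_params(name): a dict with "fov_y" (degrees; the focal length in pixels is half the picture's height over the tangent of half this angle, whatever the lens; pixels are square), "cx", "cy" (the principal point, pixels), "R" (3x3) and "t" (3): a world point X has camera coordinates R X + t; the wrist camera has in their place "T_tool_cam" (4x4, takes a point from camera to tool coordinates, whose origin is the TCP and whose axes are the tool frame's). Camera axes: x right, y down, z forward; pixel columns grow to the right and rows downward; lengths in mm; the calibration is good to about 2 mm. A picture is of the moment at which its call begins: read the wrist's pose just before it. camera_params takes no time and is no camera call.
- sign_off(): hands the job in, once; it reports no verdict.
The state is a dict: "t": time; "qpos": joint angles; "qd": joint speeds; "tau": joint torques, N m; "tool_pos": TCP position; "ee_rot": TCP orientation; "ft_force": force on the tool from outside, world axes, zero at the start; "torque": the same for the moment, N m; "width": finger opening in mm.
Only numpy, scipy, OpenCV 4.12 (cv2) and the standard library are available. Lean on these libraries where they do the work, as an engineer would, in place of code of your own. Each camera call takes 0.05 s, during which the arm holds its last target.

### The job

Load the slide press: take the brass weight and then the two-hole pressing plate off it and set them aside, and stack all the slide carriers lying about squarely in one aligned pile on the middle of the bed, lengthwise from pin to pin. Then hang the plate back over both pins so that it lies flat on the pile, and stand the weight upright on the middle of the plate; leave the slide box, dish, cube and jar alone.

Things in the scene. Friction and masses are not known exactly. Their poses are not given: they have to be found in the camera images.
- press: slide press fixed to the cart: dark steel foot 100 (x) by 190 (y) by 6 mm; on it two cross bars along x (the bed), 100 long, 14 wide, at y = -36 and +36 mm; two upright steel pins at x = 0, y = -65 and +65 mm, 9 mm thick, the top 8 mm tapered to 4 mm, tips 88 mm above the cart top. Origin: centre of the foot's underside, on the cart top; z up; y from pin to pin
- bed (a point): centre of the bed, midway between the pins, level with the flat tops of the cross bars, 16 mm above the cart top. Between the bars is a gap 58 mm wide and 10 mm deep into which fingertips can reach
- pin0 (a point): tip of the pin at the press's -y end
- pin1 (a point): tip of the pin at the press's +y end
- plate: pressing plate: loose flat aluminium bar 50 (x) by 160 (y) by 8 mm, about 170 g, two round through holes 13 mm across on its long centre line, 65 mm either side of the middle. Origin: centre of its underside, z up. Fits either way round. At the start it is on both pins, lying on the empty bed, the weight standing on it
- plate_hole0 (a point): centre of the hole at the plate's -y end, at its top face
- plate_hole1 (a point): centre of the hole at the plate's +y end, at its top face
- weight: brass press weight, about 390 g, loose: round base 46 mm across and 22 mm high, above it a knurled round grip 26 mm across up to 50 mm height; origin at the centre of its underside, z up
- carrier0: one of up to four identical, interchangeable slide carriers (some absent in some runs): black plastic slab with a glass slide let into one face, 46 (x) by 96 (y) by 12 mm thick, 64 g; origin at the centre of its underside, z up, y along its length. At the start flat, loose, on the cart top; either face may be up in the pile
- carrier1: one of up to four identical, interchangeable slide carriers (some absent in some runs): black plastic slab with a glass slide let into one face, 46 (x) by 96 (y) by 12 mm thick, 64 g; origin at the centre of its underside, z up, y along its length. At the start flat, loose, on the cart top; either face may be up in the pile
- carrier2: one of up to four identical, interchangeable slide carriers (some absent in some runs): black plastic slab with a glass slide let into one face, 46 (x) by 96 (y) by 12 mm thick, 64 g; origin at the centre of its underside, z up, y along its length. At the start flat, loose, on the cart top; either face may be up in the pile
- carrier3: one of up to four identical, interchangeable slide carriers (some absent in some runs): black plastic slab with a glass slide let into one face, 46 (x) by 96 (y) by 12 mm thick, 64 g; origin at the centre of its underside, z up, y along its length. At the start flat, loose, on the cart top; either face may be up in the pile
- slidebox: bystander: black plastic slide box 100 by 180 by 35 mm, origin at the centre of its underside
- dish: bystander: blue ceramic dish 80 mm across, 25 mm high, origin at the centre of its underside
- cube: bystander: clear polystyrene specimen cube, 50 mm, origin at the centre of its underside
- jar: bystander: glass jar with a glass stopper, 70 mm across, 90 mm high, origin at the centre of its underside
Not all that is in view belongs to the job. Leave any blue or purple look-alike of the carrier3 alone.

How it is judged:
By the outcome, as a careful person would: the job done as asked, in the order asked, and still so for the second after the job is handed in, with the robot touching nothing.
Of carrier0, carrier1, carrier2, carrier3 only 2 to 4 are there at a start; the rules pass over those that are not, and their reading is None.
At some moment in a run one of plate, carrier0, carrier1, carrier2, carrier3 may be knocked a few centimetres aside while the robot is not near it.
It also fails if it takes over 210 s, if anything falls off the work surface, if the arm or the gripper's body presses on something with over 40 N, if the wrist force passes 120 N, or if a joint passes its speed limit or range.

## Working session

There is one attempt and no reset: what is moved stays moved. The work goes in short steps, Python scripts to look and compute and a shell command to move; the robot and the scene stay as the last step left them, time stands still between calls to the robot, and variables do not carry over. Pictures are saved under pics/ and viewed, and the job is handed in when it is done.

```bash
mkdir -p pics; ls; cat > h.py <<'E'
import numpy as np, cv2
from plant import ctrl, eyes, sign_off
from scipy.spatial.transform import Rotation as R
def snap(cam,name):
    o=ctrl.get_obs(); im=eyes.grab_frame(cam); cv2.imwrite('pics/'+name,cv2.cvtColor(im,cv2.COLOR_RGB2BGR)); return o,im
def cammodel(cam,o=None):
    p=eyes.camera_params(cam); f=210/np.tan(np.radians(p['fov_y'])/2)
    if 'R' in p: Rm=np.array(p['R']);t=np.array(p['t'])
    else:
        T=np.array(p['T_tool_cam']); Rt=R.from_quat(o['ee_rot']).as_matrix()
        Rc=Rt@T[:3,:3]; c=Rt@T[:3,3]+np.array(o['tool_pos']); Rm=Rc.T; t=-Rm@c
    return f,p['cx'],p['cy'],Rm,t
def ray(m,u,v,z):
    f,cx,cy,Rm,t=m; d=Rm.T@np.array([(u-cx)/f,(v-cy)/f,1]); c=-Rm.T@t
    return c+d*(z-c[2])/d[2]
def proj(m,X):
    f,cx,cy,Rm,t=m; c=Rm@np.array(X)+t; return f*c[0]/c[2]+cx,f*c[1]/c[2]+cy
E
python3 - <<'E'
from h import *
o=ctrl.get_obs(); print(o)
for c in ['scene','top','wrist']:
    print(c,eyes.camera_params(c)); snap(c,c+'0.png')
E
```

```text
pics
{'t': 0.0, 'qpos': array([ 1.13222364e+00,  2.59363443e-01,  1.53615576e+00, -9.08537821e-06,
        1.34797843e+00, -2.02779233e-01]), 'qd': array([3.22023371e-04, 3.90744602e-04, 3.28191973e-04, 3.44711019e-04,
       8.63140674e-05, 1.36234628e-04]), 'tau': array([ 3.27400051e-05, -4.46026969e+01, -2.90570140e+01, -2.60345078e-04,
        1.20287680e-02,  4.86468721e-06]), 'tool_pos': array([128.19879462, 534.23715803, 208.83456433]), 'ee_rot': array([ 7.85369810e-01,  6.19026134e-01, -8.49488048e-04,  4.30840625e-04]), 'ft_force': array([ 0.6057875, -0.0732113, -0.0044818]), 'torque': array([ 0.00706193,  0.0012968 , -0.02753896]), 'width': 85.47146134050999}
scene {'fov_y': 56.50305306523279, 'cx': 282.2109574997069, 'cy': 211.0061350178011, 'R': array([[ 0.37695671,  0.92622276,  0.00387858],
       [ 0.48248414, -0.19278481, -0.85442558],
       [-0.79064069,  0.32395281, -0.51955931]]), 't': array([-141.95108874, -197.22022767, 1511.2692811 ])}
top {'fov_y': 54.682508712273254, 'cx': 277.93759772432264, 'cy': 205.1301707536073, 'R': array([[-0.0148997 , -0.99971311,  0.01875371],
       [-0.99599203,  0.01318472, -0.0884649 ],
       [ 0.08819225, -0.01999664, -0.99590274]]), 't': array([ -94.41494083,  529.68980346, 1006.04267541])}
wrist {'fov_y': 59.835905507858044, 'cx': 281.8728955390117, 'cy': 212.05240780465988, 'T_tool_cam': array([[ 9.99999945e-01, -1.51838545e-04, -2.95086634e-04,
         6.96824564e-01],
       [ 2.25430882e-04,  9.63348951e-01,  2.68251277e-01,
        -6.77075445e+01],
       [ 2.43540515e-04, -2.68251329e-01,  9.63348932e-01,
        -1.64882527e+02],
       [ 0.00000000e+00,  0.00000000e+00,  0.00000000e+00,
         1.00000000e+00]])}
```

View pics/scene0.png

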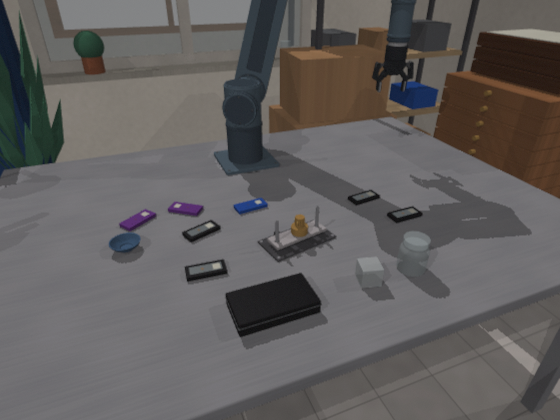

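View pics/top0.png

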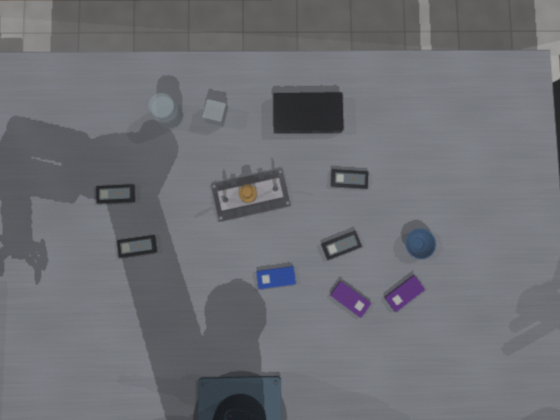

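View pics/wrist0.png

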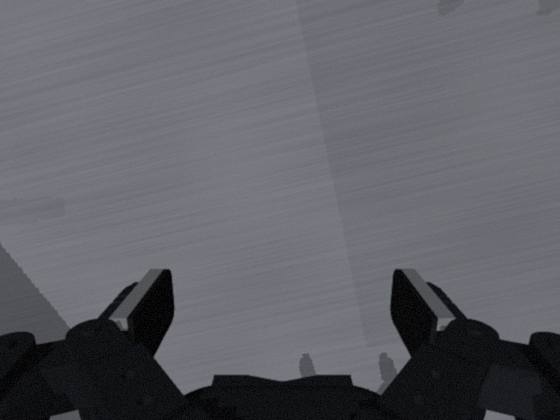

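Four black carriers (top view ≈ (115,194), (137,246), (350,179), (342,245)). There is one blue and two purple look-alikes. The press is near (250,194), with the weight on the plate.

```bash
cat >> h.py <<'E'
def carriers(im,m,z=12,show=False):
    # dark regions -> min-area rects -> world at top face
    hsv=cv2.cvtColor(im,cv2.COLOR_RGB2HSV); g=im.max(2)
    mask=((g<45)).astype(np.uint8)*255
    mask=cv2.morphologyEx(mask,cv2.MORPH_CLOSE,np.ones((3,3)))
    cs,_=cv2.findContours(mask,cv2.RETR_EXTERNAL,cv2.CHAIN_APPROX_NONE)
    out=[]
    for c in cs:
        if cv2.contourArea(c)<300: continue
        w=np.array([ray(m,u,v,z)[:2] for u,v in c[:,0,:]],np.float32)
        (x,y),(a,b),ang=cv2.minAreaRect(w)
        box=cv2.boxPoints(((x,y),(a,b),ang))
        e=max([box[1]-box[0],box[2]-box[1]],key=np.linalg.norm)
        yaw=np.degrees(np.arctan2(e[1],e[0]))%180
        M=cv2.moments(c); out.append((round(M['m10']/M['m00'],1),round(M['m01']/M['m00'],1),round(x,1),round(y,1),round(max(a,b),1),round(min(a,b),1),round(yaw,1)))
    return out
E
python3 - <<'E'
from h import *
im=cv2.cvtColor(cv2.imread('pics/top0.png'),cv2.COLOR_BGR2RGB); m=cammodel('top')
print('cam',-m[3].T@m[4])
for r in carriers(im,m): print(r)
s=cv2.imread('pics/scene0.png'); 
cv2.imwrite('pics/crop_a.png',np.hstack([cv2.resize(im[150:240,190:310,::-1],(0,0),fx=3.3,fy=3.3,interpolation=cv2.INTER_CUBIC),cv2.resize(s[190:280,240:360],(0,0),fx=3.3,fy=3.3,interpolation=cv2.INTER_CUBIC)]))
E
```

```text
cam [ 437.43489754  -81.25418702 1050.55023735]
(239.1, 408.6, 34.5, 1.6, 124.7, 59.0, np.float32(88.7))
(136.5, 245.8, 430.6, 256.9, 91.9, 41.0, np.float32(96.8))
(312.1, 108.7, 775.2, -193.1, 153.2, 94.3, np.float32(89.4))
```

View pics/crop_a.png

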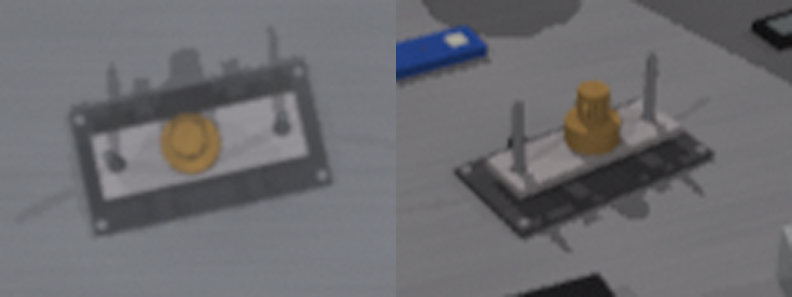

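```bash
python3 - <<'E'
from h import *
m=cammodel('top')
f=lambda a,b,z:ray(m,190+a/3.3,150+b/3.3,z).round(1)
print('foot',[f(*p,6)[:2] for p in [(75,115),(302,62),(328,182),(97,233)]])
print('plate',[f(*p,24)[:2] for p in [(93,135),(297,92),(308,157),(107,200)]])
print('weight top',f(190,138,74)); 
im=cv2.cvtColor(cv2.imread('pics/top0.png'),cv2.COLOR_BGR2RGB)
g=im.max(2)
for u,v in [(115,194),(342,245),(350,179),(280,170)]:
  print(g[v-12:v+13,u],im[v-8,u])
for n,(u,v),z in [('blue',(276,278),12),('p1',(350,299),12),('p2',(405,293),12),('dish',(421,243),25),('cube',(214,111),50),('jar',(162,106),90),('c',(115,194),12),('c',(137,246),12),('c',(350,179),12),('c',(342,245),12)]: print(n,ray(m,u,v,z)[:2].round())
E
```

```text
foot [array([584.8,  65.6]), array([ 624.8, -113. ]), array([ 529.5, -131.8]), array([492. ,  48.6])]
plate [array([566.6,  49.3]), array([ 598.1, -108.2]), array([ 547.4, -115.9]), array([516.3,  38.7])]
weight top [557.2 -27.9  74. ]
[ 95  93  82  51  42  52  78 101 103 102 100 100 101 103 103 101  87  54
  42  41  47  68  87  94  96] [39 38 42]
[102  92  70  58  55  65  89 109 112 111 109 109 111 112 113 111 111  97
  65  54  57  82 112 124 128] [51 52 55]
[103  99  88  63  51  55  81 106 109 109 109 110 109 109 109 108  95  66
  55  55  67  96 116 123 128] [47 48 51]
[127 126 127 127 128 127 127 128 124 112 100  96 111 122 116  96  86  85
  85  86  88  88  92  98 102] [120 122 128]
blue [345. -94.]
p1 [ 289. -280.]
p2 [ 302. -421.]
dish [ 427. -463.]
cube [766.  56.]
jar [766. 176.]
c [563. 314.]
c [430. 256.]
c [ 595. -290.]
c [ 425. -264.]
```

```bash
cat >> h.py <<'E'
def plan(x,y,z,yaw_deg):
    """tool straight down with tool-x at yaw; print shift cm / turn rad from measured pose"""
    o=ctrl.get_obs(); Rt=R.from_quat(o['ee_rot'])
    c,s=np.cos(np.radians(yaw_deg)),np.sin(np.radians(yaw_deg))
    best=None
    for k in (1,-1):
        G=np.array([[k*c,k*s,0],[k*s,-k*c,0],[0,0,-1.]])
        rv=(Rt.inv()*R.from_matrix(G)).as_rotvec()
        if best is None or np.linalg.norm(rv)<np.linalg.norm(best): best=rv
    d=Rt.inv().apply(np.array([x,y,z])-o['tool_pos'])/10
    q=o['qpos']
    print('t %.1f'%o['t'],'pos',o['tool_pos'].round(1),'q5 %.2f'%q[5],'width %.1f'%o['width'],'| shift',d.round(2),'turn',best.round(3),'rows>=',round(max(np.linalg.norm(d)/6.25,np.degrees(np.linalg.norm(best))/10.7),1))
E
python3 - <<'E'
from h import *
plan(558,-33,230,12.6)
E
```

```text
t 0.1 pos [128.3 534.4 209.1] q5 -0.20 width 85.4 | shift [-45.14  55.03  -2.05] turn [1.000e-03 1.000e-03 1.115e+00] rows>= 11.4
```

```bash
python3 -m creep '[[-1,[-4,5,-0.5],[0,0,0.1]],[-1,[-8,10,-1],[0,0,0.25]],[-1,[-12,14.6,-1.5],[0,0,0.4]],[-1,[-16,19.5,-2],[0,0,0.55]],[-1,[-20,24.4,-2],[0,0,0.7]],[-1,[-24,29.2,-2],[0,0,0.85]],[-1,[-28,34.1,-2],[0,0,1]],[-1,[-32,39,-2],[0,0,1.115]],[-1,[-36,43.9,-2],[0,0,1.115]],[-1,[-40,48.7,-2],[0,0,1.115]],[-1,[-44,53.6,-2],[0,0,1.115]],[-1,[-45.1,55,-2],[0,0,1.115]]]'
python3 -m creep '[[-1,[0,0,0],[0,0,0]],[-1,[0,0,0],[0,0,0]],[-1,[0,0,0],[0,0,0]]]'
python3 - <<'E'
from h import *
snap('wrist','w1.png'); plan(558,-33,230,12.6)
E
```

```text
t: 1.65
tool_pos: [559.3, -35.5, 228.9]
ee_rot: [0.994, 0.108, -0.0, 0.0]
ft_force: [-0.3, 0.2, -0.5]
width: 85.3
t: 2.02
tool_pos: [557.2, -31.0, 229.9]
ee_rot: [0.994, 0.111, -0.0, -0.0]
ft_force: [-0.1, 0.3, -0.3]
width: 85.5
t 2.1 pos [557.3 -31.  230. ] q5 -0.48 width 85.2 | shift [0.02 0.21 0.  ] turn [-0.    -0.     0.002] rows>= 0.0
```

View pics/w1.png

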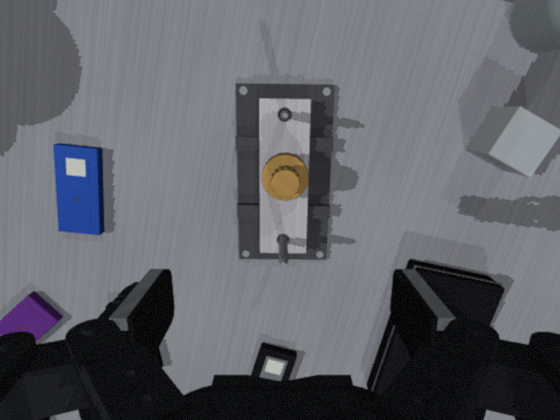

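```bash
cat >> h.py <<'E'
def rect(pts,m,z):
    P=np.array([ray(m,u,v,z)[:2] for u,v in pts]); c=P.mean(0)
    a=(P[0]+P[1]-P[2]-P[3])/2; b=(P[1]+P[2]-P[0]-P[3])/2
    print('c',c.round(1),'len',np.linalg.norm(a).round(1),'wid',np.linalg.norm(b).round(1),'yaw len',np.degrees(np.arctan2(a[1],a[0])).round(1),'wid',np.degrees(np.arctan2(b[1],b[0])).round(1))
E
python3 - <<'E'
from h import *
o=ctrl.get_obs(); m=cammodel('wrist',o)
rect([(236,84),(334,83),(327,260),(239,261)],m,6)
rect([(259,98),(311,98),(307,254),(260,254)],m,24)
im=cv2.cvtColor(cv2.imread('pics/w1.png'),cv2.COLOR_BGR2RGB)
hsv=cv2.cvtColor(im,cv2.COLOR_RGB2HSV)
mk=cv2.inRange(hsv,(8,120,90),(25,255,255)); ys,xs=np.nonzero(mk); print(xs.min(),xs.max(),ys.min(),ys.max())
print('wtop',ray(m,285,180,74), 'pred pix base/top', )
cv2.imwrite('pics/w1c.png',cv2.resize(im[70:280,220:350,::-1],(0,0),fx=2.8,fy=2.8,interpolation=cv2.INTER_CUBIC))
E
```

```text
c [560.4 -31.9] len 192.2 wid 99.9 yaw len 102.1 wid 13.3
c [560.5 -31.4] len 162.3 wid 50.8 yaw len 102.2 wid 12.7
263 307 154 199
wtop [558.6253785  -21.79245554  74.        ] pred pix base/top
```

View pics/w1c.png

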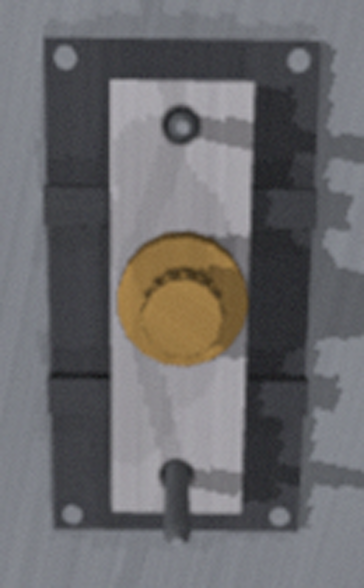

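```bash
python3 - <<'E'
from h import *
o=ctrl.get_obs(); m=cammodel('wrist',o)
g=lambda a,b,z: ray(m,220+a/2.8,70+b/2.8,z)[:2]
print('wtop',g(181,316,74),'base',g(182,299,46))
a,b=g(180,127,24),g(176,474,24); d=a-b; print('holes',a,b,(a+b)/2,np.linalg.norm(d),np.degrees(np.arctan2(d[1],d[0])))
a,b=g(181,123,88),g(176,536,88); d=a-b; print('tips',a,b,(a+b)/2,np.linalg.norm(d),np.degrees(np.arctan2(d[1],d[0])))
P=[g(65,57,6),g(299,60,6),g(279,517,6),g(72,514,6)];print('screws',np.mean(P,0))
plan(558,-26,75,12.6)
E
```

```text
wtop [558.8874431  -24.38262591] base [559.33190937 -23.73768915]
holes [546.17820748  31.84756264] [573.23099138 -94.34913383] [559.70459943 -31.2507856 ] 129.06378003013012 102.09937336379394
tips [545.58347862  33.66461023] [572.62128322 -92.67769284] [559.10238092 -29.5065413 ] 129.20302017895312 102.07934388335963
screws [560.13955143 -31.51535616]
t 2.1 pos [557.3 -31.  230. ] q5 -0.48 width 85.2 | shift [ 0.17 -0.47 15.5 ] turn [-0.    -0.     0.002] rows>= 2.5
```

```bash
python3 -m creep '[[-1,[0.3,-0.65,4],[0,0,-0.006]],[-1,[0.3,-0.65,8],[0,0,-0.006]],[-1,[0.3,-0.65,12],[0,0,-0.006]],[-1,[0.3,-0.65,15],[0,0,-0.006]],[-1,[0.3,-0.65,17.2],[0,0,-0.006]],[-1,[0.3,-0.65,17.2],[0,0,-0.006]],[-1,[0.3,-0.65,17.2],[0,0,-0.006]]]' 40
python3 - <<'E'
from h import *
snap('wrist','w2.png'); plan(559,-24,58,12.2)
E
```

```text
t: 2.95
tool_pos: [560.0, -24.9, 58.8]
ee_rot: [0.994, 0.113, 0.001, 0.0]
ft_force: [-0.1, -1.0, -0.3]
width: 85.5
t 3.0 pos [560.3 -25.1  59.2] q5 -0.47 width 85.4 | shift [-0.11 -0.14  0.12] turn [ 0.001 -0.002  0.014] rows>= 0.1
```

View pics/w2.png

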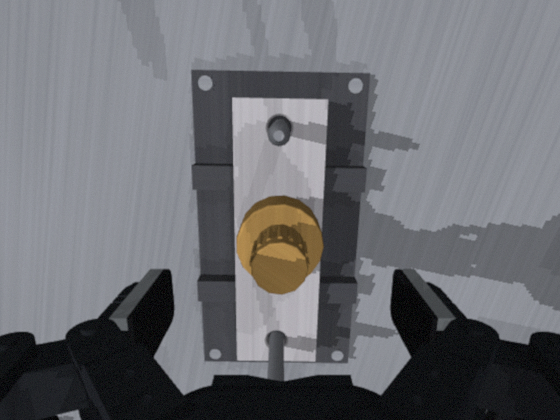

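```bash
python3 -m creep '[[0.3,[-0.1,-0.1,0.1],[0,0,0.014]],[1,[-0.1,-0.1,0.1],[0,0,0.014]],[1,[-0.1,-0.1,0.1],[0,0,0.014]],[1,[-0.1,-0.1,0.1],[0,0,0.014]],[1,[-0.1,-0.1,0.1],[0,0,0.014]],[1,[-0.1,-0.1,0.1],[0,0,0.014]]]' 40
python3 - <<'E'
from h import *
plan(500,150,160,12.2)
E
```

```text
t: 3.75
tool_pos: [558.2, -24.5, 56.7]
ee_rot: [0.994, 0.106, -0.0, -0.0]
ft_force: [0.2, 0.3, 0.3]
width: -0.2
t 3.8 pos [558.2 -24.5  56.7] q5 -0.46 width -0.2 | shift [ -2.02 -18.28 -10.33] turn [-0.     0.    -0.001] rows>= 3.4
```

```bash
python3 - <<'E'
from h import *
o,im=snap('wrist','w3.png'); snap('scene','s3.png')
m=cammodel('wrist',o); print(proj(m,[558,-24,74]),proj(m,o['tool_pos']))
E
```

```text
(np.float64(280.83034719380163), np.float64(270.78323171779374)) (np.float64(281.1027244525737), np.float64(256.6228075245559))
```

View pics/w3.png

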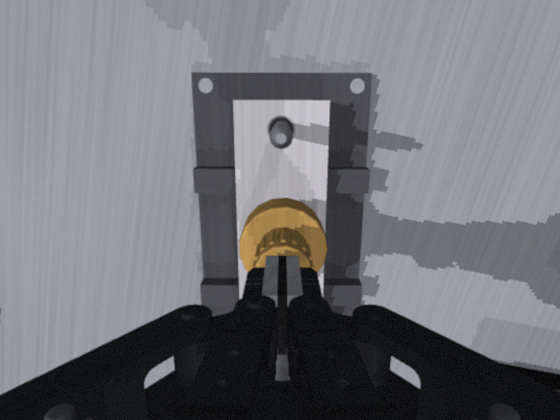

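View pics/s3.png

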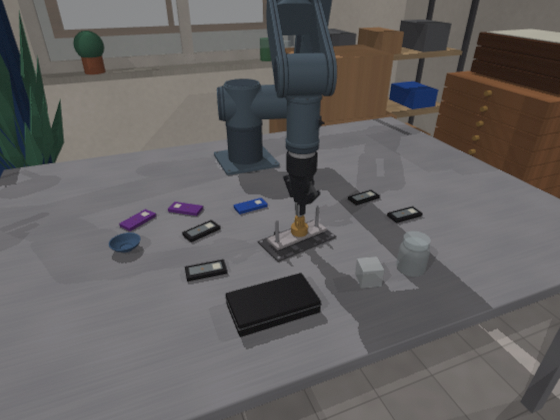

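```bash
python3 - <<'E'
from h import *
o=ctrl.get_obs(); m=cammodel('wrist',o); Rt=R.from_quat(o['ee_rot']).as_matrix()
for p in [(0,-11,8),(0,11,8),(0,-11,0),(0,-11,-11),(0,-11,-30)]: print(p,np.round(proj(m,Rt@np.array(p)+o['tool_pos'])))
s=cv2.imread('pics/s3.png'); w=cv2.imread('pics/w3.png'); k=dict(fx=5,fy=5,interpolation=cv2.INTER_CUBIC)
cv2.imwrite('pics/c3.png',np.hstack([cv2.resize(s[165:265,260:340],(0,0),**k),cv2.resize(w[190:290,242:322],(0,0),**k)]))
ms=cammodel('scene'); print(proj(ms,o['tool_pos']),proj(ms,[559,-24,74]),proj(ms,[559,-24,24]), proj(ms,o['tool_pos']+[0,0,-8]))
E
```

```text
(0, -11, 8) [281. 230.]
(0, 11, 8) [281. 271.]
(0, -11, 0) [281. 235.]
(0, -11, -11) [281. 243.]
(0, -11, -30) [281. 260.]
(np.float64(299.6243137428634), np.float64(221.75655348431042)) (np.float64(300.0976999188236), np.float64(216.31109014333913)) (np.float64(299.58252338168927), np.float64(232.09463541831593)) (np.float64(299.54280442387244), np.float64(224.29008137910603))
```

View pics/c3.png

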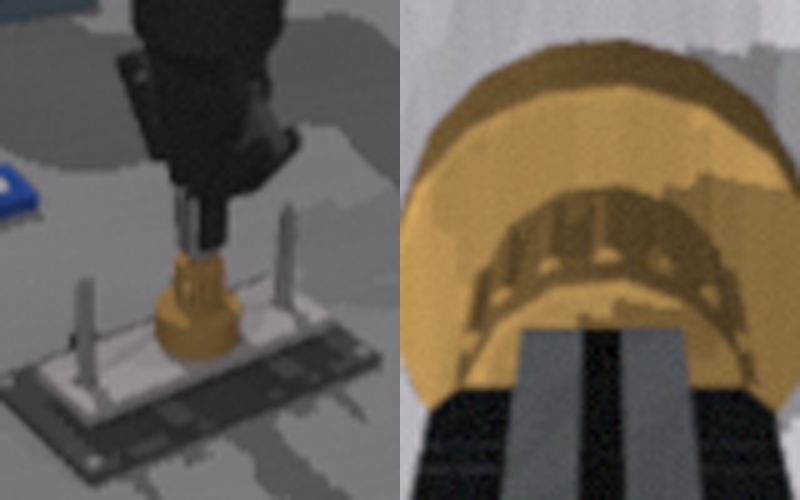

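Observation: the fingers closed just above the grip; their tips sit near z≈75 though the TCP reads 57. I'll open, go lower in a straddle, and check again.

```bash
python3 -m creep '[[-1,[0,0,0],[0,0,0]],[-1,[0,0,0],[0,0,0]],[-1,[0,0,0],[0,0,0]],[-1,[0,0,0],[0,0,0]],[-1,[0,0,0.5],[0,0,0]],[-1,[0,0,1],[0,0,0]],[-1,[0,0,1.5],[0,0,0]],[-1,[0,0,2],[0,0,0]],[-1,[0,0,2],[0,0,0]]]' 40
python3 - <<'E'
from h import *
o,im=snap('scene','s4.png'); o,im2=snap('wrist','w4.png')
cv2.imwrite('pics/c4.png',np.hstack([cv2.resize(im[165:265,260:340,::-1],(400,500),interpolation=cv2.INTER_CUBIC),cv2.resize(im2[:,:,::-1],(400,300)) if 0 else cv2.resize(im2[170:290,150:410,::-1],(400,500))]))
plan(559,-24,36,12.2)
E
```

```text
t: 4.97
tool_pos: [557.7, -24.4, 36.1]
ee_rot: [0.994, 0.106, -0.001, -0.0]
ft_force: [-0.0, -0.2, -0.1]
width: 85.6
t 5.1 pos [558.2 -24.5  36.7] q5 -0.46 width 85.1 | shift [ 0.09 -0.03  0.07] turn [-0.     0.    -0.001] rows>= 0.0
```

View pics/c4.png

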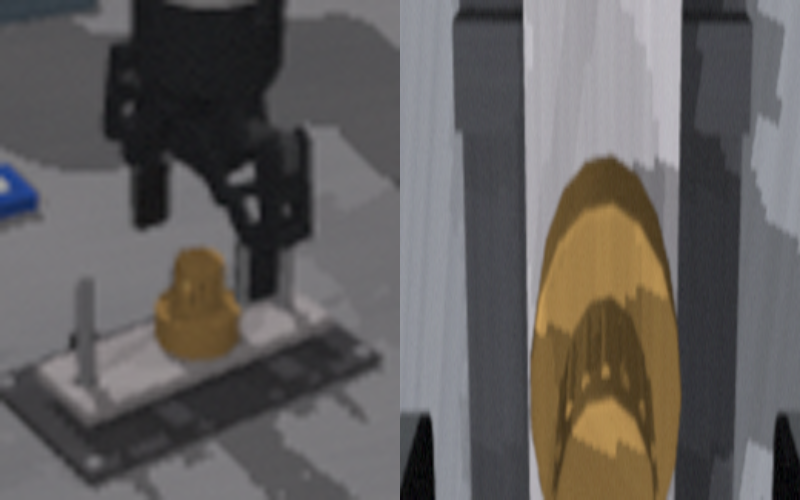

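```bash
python3 - <<'E'
from h import *
ms=cammodel('scene')
for z in (30,40,50,60,70):
  print(z,proj(ms,[558.2+43*.977,-24.5+43*.211,z]),proj(ms,[558.2-43*.977,-24.5-43*.211,z]))
print('wt',[proj(ms,[559,-24,z]) for z in (24,74)], 'pin0',[proj(ms,[573,-94,z]) for z in (24,88)])
E
```

```text
30 (np.float64(309.1828871771652), np.float64(237.8178355173155)) (np.float64(290.0692778457616), np.float64(222.86520105890517))
40 (np.float64(309.33649978574124), np.float64(234.6526297534882)) (np.float64(290.12152868450863), np.float64(219.80636499129497))
50 (np.float64(309.49169949767077), np.float64(231.45472153945954)) (np.float64(290.1742887145064), np.float64(216.7177201665331))
60 (np.float64(309.6485110372628), np.float64(228.22360142795145)) (np.float64(290.227565415403), np.float64(213.59882871572486))
70 (np.float64(309.8069596450559), np.float64(224.95874933471435)) (np.float64(290.28136641406115), np.float64(210.44924415181111))
wt [(np.float64(299.58252338168927), np.float64(232.09463541831593)), (np.float64(300.0976999188236), np.float64(216.31109014333913))] pin0 [(np.float64(277.23531623445695), np.float64(240.58987873279912)), (np.float64(277.1656259543069), np.float64(219.83072975876115))]
```

```bash
python3 -m creep '[[-1,[0.05,0,0.6],[0,0,0]],[0.3,[0.05,0,0.6],[0,0,0]],[1,[0.05,0,0.6],[0,0,0]],[1,[0.05,0,0.6],[0,0,0]],[1,[0.05,0,0.6],[0,0,0]],[1,[0.05,0,0.6],[0,0,0]],[1,[0.05,0,0.6],[0,0,0]]]' 40
python3 - <<'E'
from h import *
o,im=snap('scene','s5.png'); o,im2=snap('wrist','w5.png')
cv2.imwrite('pics/c5.png',np.hstack([cv2.resize(im[165:265,260:340,::-1],(400,500),interpolation=cv2.INTER_CUBIC),cv2.resize(im2[190:290,242:322,::-1],(400,500))]))
print(o['ft_force'],o['tool_pos'],o['width'])
E
```

```text
t: 5.95
tool_pos: [558.7, -24.4, 31.0]
ee_rot: [0.994, 0.106, 0.0, 0.0]
ft_force: [-1.7, 0.5, 4.5]
width: 24.8
[-1.18963251  0.25697208  4.11832018] [558.69607946 -24.42140884  31.0033849 ] 24.58238505483197
```

View pics/c5.png

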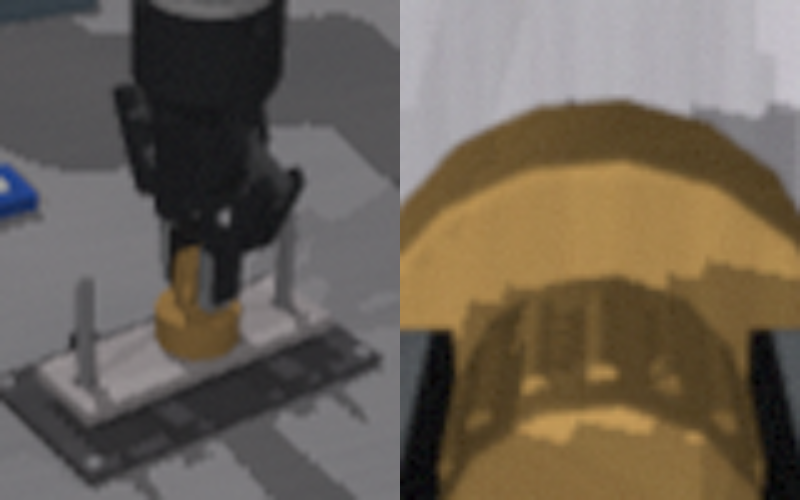

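```bash
python3 -m creep '[[1,[0,0,-1],[0,0,0]],[1,[0,0,-4],[0,0,0]],[1,[0,0,-8],[0,0,0]],[1,[0,0,-11],[0,0,0]],[1,[-0.4,-3.5,-11],[0,0,0]],[1,[-0.8,-7.5,-11],[0,0,0]],[1,[-1.2,-11.5,-11],[0,0,0]],[1,[-1.6,-15.5,-11],[0,0,0]],[1,[-2,-18.3,-11],[0,0,0]],[1,[-2,-18.3,-11],[0,0,0]],[1,[-2,-18.3,-11],[0,0,0]]]'
python3 - <<'E'
from h import *
plan(500,150,9,12.2)
E
```

```text
t: 7.42
tool_pos: [500.7, 150.1, 140.6]
ee_rot: [0.994, 0.106, -0.0, 0.0]
ft_force: [0.3, 0.2, -3.3]
width: 24.4
t 7.4 pos [500.7 150.1 140.6] q5 -0.13 width 24.4 | shift [-7.000e-02 -1.000e-02  1.316e+01] turn [ 0.  0. -0.] rows>= 2.1
```

```bash
python3 -m creep '[[1,[0,0,4],[0,0,0]],[1,[0,0,8],[0,0,0]],[1,[0,0,11],[0,0,0]],[1,[0,0,12.3],[0,0,0]],[1,[0,0,12.8],[0,0,0]],[1,[0,0,13.15],[0,0,0]],[1,[0,0,13.15],[0,0,0]]]'
python3 - <<'E'
from h import *
plan(500,150,7,12.2); print(ctrl.get_obs()['ft_force'])
E
```

```text
t: 8.3
tool_pos: [501.3, 150.3, 9.9]
ee_rot: [0.994, 0.106, 0.001, 0.0]
ft_force: [-0.8, 1.0, -4.3]
width: 24.6
t 8.3 pos [501.3 150.3   9.9] q5 -0.13 width 24.6 | shift [-0.13  0.01  0.29] turn [ 0.    -0.001 -0.001] rows>= 0.1
[-0.83279024  1.03957087 -4.27358708]
```

```bash
python3 -m creep '[[1,[0,0,0.1],[0,0,0]],[1,[0,0,0.2],[0,0,0]],[1,[0,0,0.3],[0,0,0]],[1,[0,0,0.3],[0,0,0]]]'
python3 -m creep '[[0.2,[0,0,0],[0,0,0]],[-0.2,[0,0,0],[0,0,0]],[-1,[0,0,0],[0,0,0]],[-1,[0,0,-2],[0,0,0]],[-1,[0,0,-6],[0,0,0]],[-1,[0,0,-12],[0,0,0]],[-1,[0,0,-15],[0,0,0]],[-1,[0,0,-15],[0,0,0]]]'
python3 - <<'E'
from h import *
plan(560,-31.3,24,12.2); snap('scene','s6.png')
E
```

```text
t: 8.8
tool_pos: [500.9, 150.4, 7.0]
ee_rot: [0.994, 0.106, 0.0, 0.0]
ft_force: [-2.1, 0.1, 4.2]
width: 24.6
t: 9.8
tool_pos: [502.6, 150.5, 159.0]
ee_rot: [0.994, 0.106, 0.003, 0.0]
ft_force: [0.0, 0.3, -0.6]
width: 85.3
t 9.8 pos [502.6 150.5 159. ] q5 -0.13 width 85.3 | shift [ 1.7  18.97 13.53] turn [ 0.001 -0.006 -0.001] rows>= 3.7
```

View pics/s6.png

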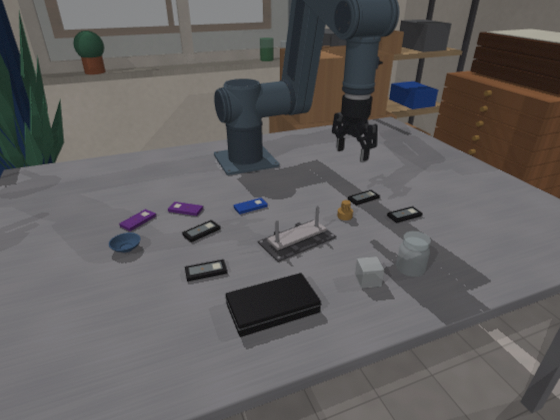

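```bash
python3 -m creep '[[-1,[0.4,4,0],[0,-0.006,0]],[-1,[0.8,9,0],[0,-0.006,0]],[-1,[1.2,14,0],[0,-0.006,0]],[-1,[1.7,18.5,0],[0,-0.006,0]],[-1,[1.7,19,3],[0,-0.006,0]],[-1,[1.7,19,7],[0,-0.006,0]],[-1,[1.7,19,10],[0,-0.006,0]],[-1,[1.7,19,10],[0,-0.006,0]],[-1,[1.7,19,10],[0,-0.006,0]]]'
python3 - <<'E'
from h import *
o,im=snap('wrist','w7.png');plan(560,-31.3,-12,12.2)
E
```

```text
t: 10.98
tool_pos: [557.3, -31.8, 56.2]
ee_rot: [0.994, 0.106, -0.003, 0.0]
ft_force: [0.3, 0.7, 0.2]
width: 85.6
t 11.0 pos [557.9 -31.9  57. ] q5 -0.47 width 85.5 | shift [ 0.25 -0.02  6.9 ] turn [ 0.001  0.005 -0.001] rows>= 1.1
```

View pics/w7.png

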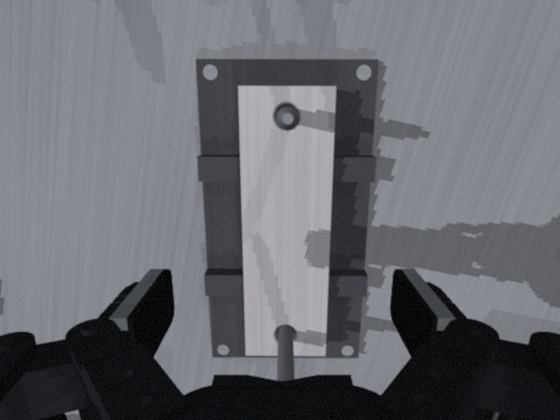

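```bash
python3 - <<'E'
from h import *
o=ctrl.get_obs(); m=cammodel('wrist',o)
rect([(210,72),(363,72),(347,350),(223,350)],m,6)
rect([(238,85),(336,84),(326,357),(245,357)],m,24)
a,b=ray(m,286,116,24),ray(m,285,334,24);d=(a-b)[:2];print((a+b)/2,np.linalg.norm(d),np.degrees(np.arctan2(d[1],d[0])))
rect([(198,156),(376,156),(366,269),(205,270)],m,16)
E
```

```text
c [560.4 -32. ] len 178.9 wid 85.0 yaw len 102.0 wid 12.2
c [560.6 -31.7] len 163.1 wid 50.7 yaw len 102.0 wid 12.5
[560.10968362 -31.32426117  24.        ] 130.8273929825235 102.04574537168844
c [558.6 -22.5] len 69.2 wid 99.3 yaw len 101.6 wid 12.4
```

```bash
python3 -m creep '[[-1,[0.25,0,2.5],[0,0.005,0]],[-1,[0.25,0,4.5],[0,0.005,0]],[-1,[0.25,0,6],[0,0.005,0]],[-1,[0.25,0,6.9],[0,0.005,0]],[-1,[0.25,0,6.9],[0,0.005,0]],[-1,[0.25,0,6.9],[0,0.005,0]]]'
python3 - <<'E'
from h import *
o,im=snap('scene','s8.png');plan(560.3,-31.7,-12,12.1)
cv2.imwrite('pics/c8.png',cv2.resize(im[165:265,250:350,::-1],(600,600),interpolation=cv2.INTER_CUBIC))
E
```

```text
t: 11.78
tool_pos: [559.9, -31.5, -12.1]
ee_rot: [0.994, 0.106, 0.0, 0.0]
ft_force: [-0.4, 0.2, 0.1]
width: 85.5
t 11.8 pos [559.9 -31.6 -12.1] q5 -0.47 width 85.5 | shift [ 0.04  0.02 -0.01] turn [ 0.001 -0.     0.001] rows>= 0.0
```

View pics/c8.png

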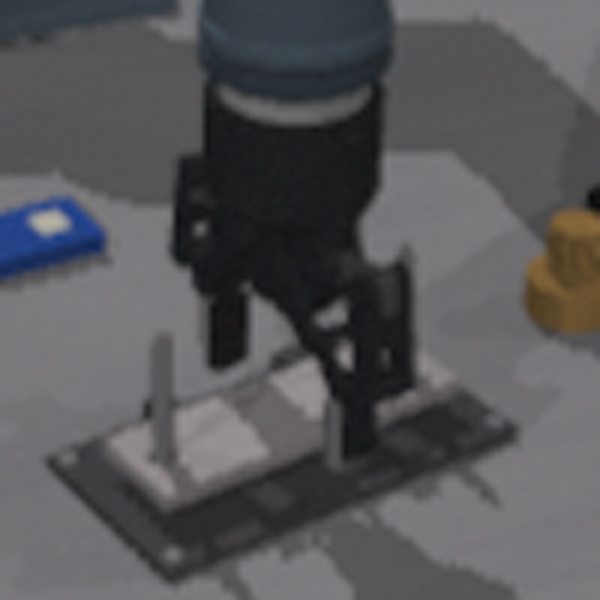

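```bash
python3 -m creep '[[-0.3,[0,0,0],[0,0,0]],[0.2,[0,0,0],[0,0,0]],[0.6,[0,0,0],[0,0,0]],[1,[0,0,0],[0,0,0]],[1,[0,0,0],[0,0,0]],[1,[0,0,0],[0,0,0]]]' 40
python3 - <<'E'
from h import *
o,im=snap('scene','s9.png');o,im2=snap('wrist','w9.png');plan(560.3,-31.7,100,12.1);print(o['ft_force'])
cv2.imwrite('pics/c9.png',np.hstack([cv2.resize(im[165:265,250:350,::-1],(400,400),interpolation=cv2.INTER_CUBIC),im2[:400,80:480,::-1]]))
E
```

```text
t: 12.58
tool_pos: [559.6, -31.5, -12.3]
ee_rot: [0.994, 0.106, -0.0, 0.0]
ft_force: [-0.7, 0.3, 5.9]
width: 49.0
t 12.7 pos [559.6 -31.5 -12.2] q5 -0.47 width 49.0 | shift [  0.06   0.04 -11.22] turn [0.    0.    0.001] rows>= 1.8
[-1.14751268  0.23976351  5.14174598]
```

View pics/c9.png

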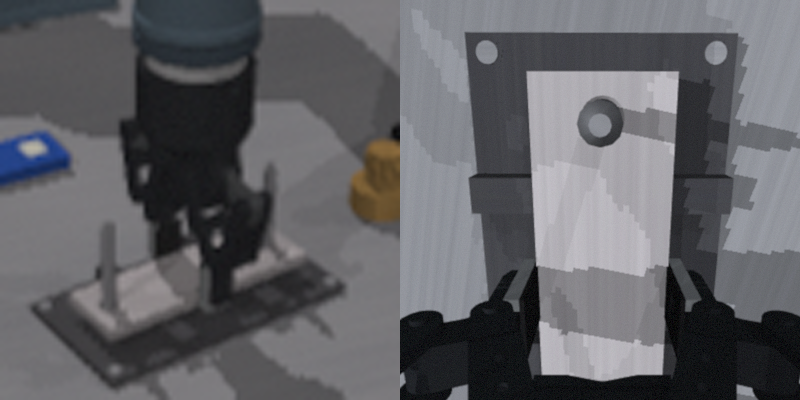

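```bash
python3 -m creep '[[1,[0,0,-0.5],[0,0,0]],[1,[0,0,-1.5],[0,0,0]],[1,[0,0,-3],[0,0,0]],[1,[0,0,-4.5],[0,0,0]],[1,[0,0,-6],[0,0,0]],[1,[0,0,-8],[0,0,0]],[1,[0,0,-10],[0,0,0]],[1,[0,0,-11],[0,0,0]],[1,[0,0,-11],[0,0,0]]]' 60
python3 - <<'E'
from h import *
o,im=snap('scene','s10.png');plan(425,50,60,12.1);print(o['ft_force'])
cv2.imwrite('pics/c10.png',cv2.resize(im[115:265,250:400,::-1],(600,600),interpolation=cv2.INTER_CUBIC))
E
```

```text
t: 13.8
tool_pos: [559.9, -31.5, 98.2]
ee_rot: [0.994, 0.106, 0.0, 0.0]
ft_force: [-0.6, 0.1, -2.1]
width: 48.3
t 13.8 pos [559.3 -31.4  97.3] q5 -0.47 width 48.4 | shift [-11.41 -10.78   3.74] turn [0.    0.001 0.001] rows>= 2.6
[-0.57651077  0.0998503  -2.06969864]
```

View pics/c10.png

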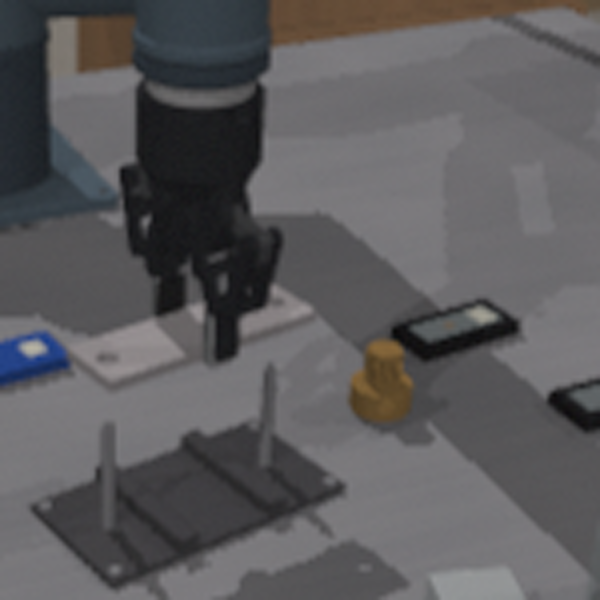

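```bash
python3 - <<'E'
from h import *
ms=cammodel('scene')
for z in (110,120,130,140): print(z,proj(ms,[559.3+25,-26,z]))
E
python3 -m creep '[[1,[-2,-2,0],[0,0,0]],[1,[-5,-5,0],[0,0,0]],[1,[-8,-8,0],[0,0,0]],[1,[-11,-10.5,0],[0,0,0]],[1,[-11.4,-10.8,2],[0,0,0]],[1,[-11.4,-10.8,5],[0,0,0]],[1,[-11.4,-10.8,8],[0,0,0]],[1,[-11.4,-10.8,10],[0,0,0]],[1,[-11.4,-10.8,11],[0,0,0]],[1,[-11.4,-10.8,11],[0,0,0]]]'
python3 - <<'E'
from h import *
o,im=snap('scene','s11.png');plan(425,50,-24,12.1);print(o['ft_force'])
cv2.imwrite('pics/c11.png',cv2.resize(im[115:265,250:400,::-1],(600,600),interpolation=cv2.INTER_CUBIC))
E
```

```text
110 (np.float64(303.92160071019714), np.float64(209.30615421358164))
120 (np.float64(304.052365821146), np.float64(205.88472742203675))
130 (np.float64(304.18452696551896), np.float64(202.42677386792712))
140 (np.float64(304.3181066191314), np.float64(198.93170547882315))
t: 15.1
tool_pos: [424.4, 50.3, -13.4]
ee_rot: [0.994, 0.106, -0.002, -0.0]
ft_force: [0.3, 0.4, -1.4]
width: 48.3
t 15.2 pos [425.1  50.2 -12.7] q5 -0.36 width 48.4 | shift [-0.01  0.02  1.13] turn [-0.     0.001  0.001] rows>= 0.2
[ 0.28723068  0.42755128 -1.44235236]
```

View pics/c11.png

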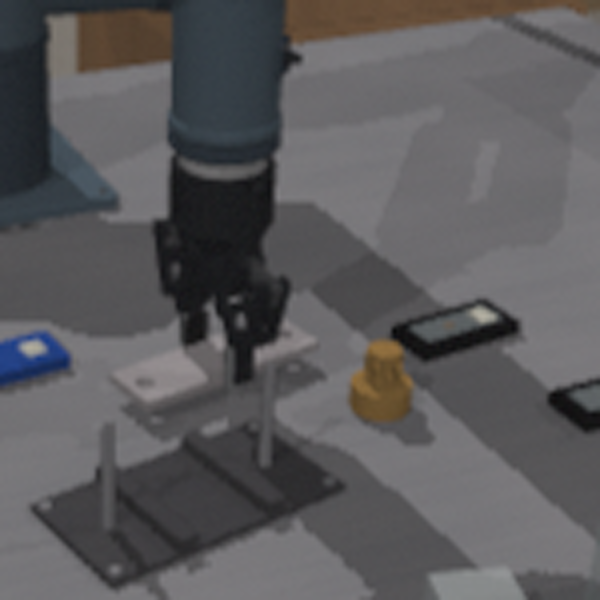

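```bash
python3 -m creep '[[1,[0,0,0.5],[0,0,0]],[1,[0,0,0.9],[0,0,0]],[1,[0,0,1.0],[0,0,0]],[1,[0,0,1.0],[0,0,0]]]'
python3 -m creep '[[0.1,[0,0,0],[0,0,0]],[-0.1,[0,0,0],[0,0,0]],[-0.3,[0,0,0],[0,0,0]],[-1,[0,0,-0.5],[0,0,0]],[-1,[0,0,-2],[0,0,0]],[-1,[0,0,-6],[0,0,0]],[-1,[0,0,-10],[0,0,0]],[-1,[0,0,-14],[0,0,0]],[-1,[0,0,-14],[0,0,0]]]'
python3 - <<'E'
from h import *
o,im=snap('scene','s12.png');o,im2=snap('top','t12.png');plan(430,257,100,96.8);print(o['ft_force'])
E
```

```text
t: 15.65
tool_pos: [425.1, 50.2, -22.7]
ee_rot: [0.994, 0.106, -0.0, 0.0]
ft_force: [0.3, 0.9, -1.9]
width: 48.3
t: 16.77
tool_pos: [427.8, 49.9, 120.7]
ee_rot: [0.994, 0.106, 0.003, 0.001]
ft_force: [1.1, 0.6, -0.6]
width: 85.2
t 16.9 pos [425.2  50.2 117.6] q5 -0.36 width 85.1 | shift [  4.82 -20.11   1.75] turn [ 0.     0.    -1.477] rows>= 7.9
[-0.92378977  0.70319001 -0.81260066]
```

View pics/t12.png

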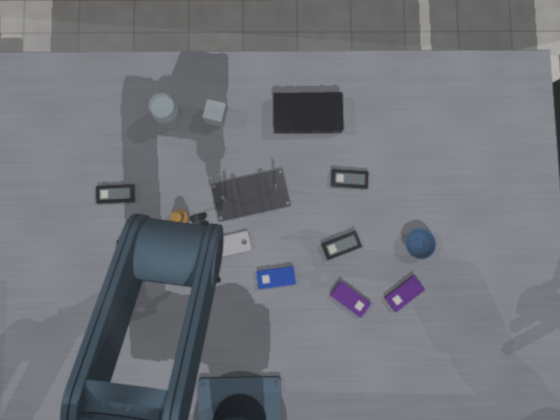

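View pics/s12.png

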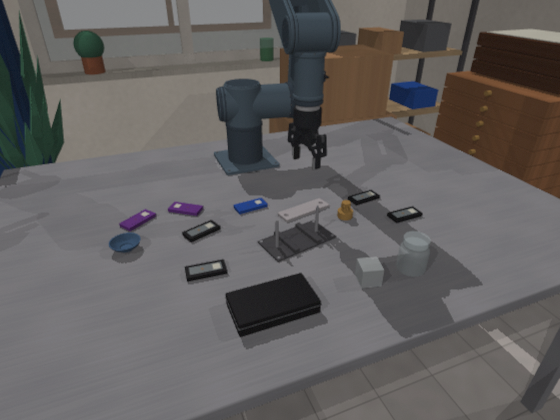

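```bash
python3 - <<'E'
from h import *
plan(430,257,60,6.8)
E
```

```text
t 16.9 pos [425.2  50.2 117.6] q5 -0.36 width 85.1 | shift [  4.82 -20.11   5.75] turn [ 0.    -0.     0.093] rows>= 3.4
```

```bash
python3 -m creep '[[-1,[1,-4,0],[0,0,0]],[-1,[2,-9,0],[0,0,0.03]],[-1,[3,-14,0],[0,0,0.06]],[-1,[4.8,-18,1],[0,0,0.093]],[-1,[4.8,-20.1,3],[0,0,0.093]],[-1,[4.8,-20.1,5.7],[0,0,0.093]],[-1,[4.8,-20.1,5.7],[0,0,0.093]],[-1,[4.8,-20.1,5.7],[0,0,0.093]]]'
python3 - <<'E'
from h import *
o,im=snap('wrist','w13.png');plan(430,257,-24,6.8)
E
```

```text
t: 17.88
tool_pos: [429.6, 256.5, 60.1]
ee_rot: [0.998, 0.059, -0.001, 0.0]
ft_force: [-0.1, 0.7, -0.5]
width: 85.1
t 17.9 pos [430.2 256.6  60.7] q5 0.20 width 85.6 | shift [-0.01 -0.04  8.47] turn [ 0.     0.001 -0.   ] rows>= 1.4
```

View pics/w13.png

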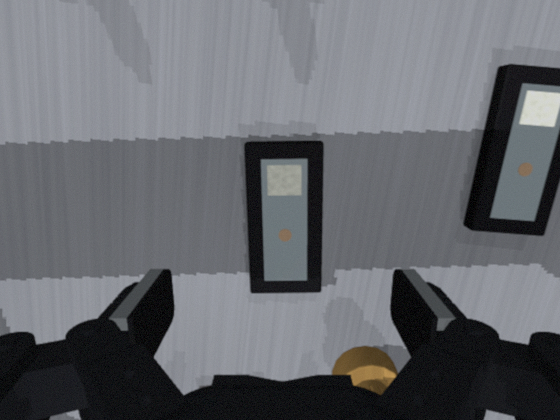

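```bash
cat >> h.py <<'E'
def quad(im,m,roi,z=12,thr=45):
    """dark slab in roi (u0,v0,u1,v1): hull -> 4 corners (approx) -> world rect"""
    u0,v0,u1,v1=roi; g=(im.max(2)<thr).astype(np.uint8)[v0:v1,u0:u1]
    n,l,st,c=cv2.connectedComponentsWithStats(g); k=1+np.argmax(st[1:,4])
    ys,xs=np.nonzero(l==k); P=np.array([ray(m,u+u0,v+v0,z)[:2] for u,v in cv2.convexHull(np.c_[xs,ys].astype(np.int32))[:,0,:]],np.float32)
    (x,y),(a,b),ang=cv2.minAreaRect(P); bx=cv2.boxPoints(((x,y),(a,b),ang))
    e=max([bx[1]-bx[0],bx[2]-bx[1]],key=np.linalg.norm); yaw=(np.degrees(np.arctan2(e[1],e[0]))-90+90)%180-90
    print('slab c',round(x,1),round(y,1),'size',round(max(a,b),1),round(min(a,b),1),'carrier yaw',round(float(yaw),2)); return x,y,yaw
E
python3 - <<'E'
from h import *
im=cv2.cvtColor(cv2.imread('pics/w13.png'),cv2.COLOR_BGR2RGB)
o=ctrl.get_obs(); m=cammodel('wrist',o)
rect([(246,143),(323,141),(321,292),(251,293)],m,12)
quad(im,m,(200,100,370,310))
E
```

```text
c [432.3 259.8] len 96.0 wid 44.9 yaw len 97.5 wid 7.9
slab c 431.6 260.4 size 96.0 45.4 carrier yaw 7.58
```

```bash
python3 - <<'E'
from h import *
plan(432,260.2,-21,7.6)
E
```

```text
t 17.9 pos [430.2 256.6  60.7] q5 0.20 width 85.6 | shift [ 0.22 -0.34  8.17] turn [ 0.     0.001 -0.014] rows>= 1.3
```

```bash
python3 -m creep '[[-1,[0.22,-0.34,2.5],[0,0,-0.014]],[-1,[0.22,-0.34,5],[0,0,-0.014]],[-1,[0.22,-0.34,7],[0,0,-0.014]],[-1,[0.22,-0.34,8.15],[0,0,-0.014]],[-1,[0.22,-0.34,8.15],[0,0,-0.014]],[-0.3,[0.22,-0.34,8.15],[0,0,-0.014]],[0.2,[0.22,-0.34,8.15],[0,0,-0.014]],[0.6,[0.22,-0.34,8.15],[0,0,-0.014]],[1,[0.22,-0.34,8.15],[0,0,-0.014]],[1,[0.22,-0.34,8.15],[0,0,-0.014]],[1,[0.22,-0.34,8.15],[0,0,-0.014]]]' 30
python3 - <<'E'
from h import *
o,im=snap('wrist','w14.png'); plan(432,260.2,-21,7.6);print(o['ft_force'])
E
```

```text
t: 19.3
tool_pos: [432.2, 260.7, -20.3]
ee_rot: [0.998, 0.067, 0.0, -0.0]
ft_force: [-0.7, -0.5, 6.0]
width: 45.1
t 19.4 pos [432.2 260.7 -20.3] q5 0.19 width 45.2 | shift [-0.03  0.04  0.07] turn [-0.    -0.001  0.   ] rows>= 0.0
[-0.65075296 -0.49783837  6.04491382]
```

View pics/w14.png

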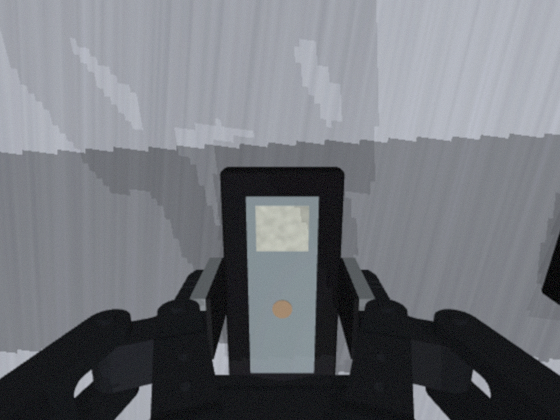

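```bash
cat >> h.py <<'E'
def inhand(u,v,z_above):
    """tool coords of pixel (u,v) on plane z_above (world z)"""
    o=ctrl.get_obs(); m=cammodel('wrist',o); return R.from_quat(o['ee_rot']).inv().apply(ray(m,u,v,z_above)-o['tool_pos']).round(1)
E
python3 -m creep '[[1,[0,0,-1],[0,0,0]],[1,[0,0,-4],[0,0,0]],[1,[0,0,-8],[0,0,0]],[1,[0,0,-12],[0,0,0]],[1,[0,0,-13],[0,0,0]],[1,[0,0,-13],[0,0,0]]]' 40
python3 - <<'E'
from h import *
o,im=snap('wrist','w15.png'); z=o['tool_pos'][2]+32.3
g=(im.max(2)<45).astype(np.uint8); print([ (v,np.nonzero(g[v,150:420])[0].min()+150,np.nonzero(g[v,150:420])[0].max()+150) if g[v,150:420].any() else v for v in (160,164,166,168,170,174,180,200,230)])
print(inhand(222,172,z),inhand(344,172,z)); plan(560.3,-31.7,100,12.1)
E
```

```text
t: 20.1
tool_pos: [431.7, 260.5, 109.1]
ee_rot: [0.998, 0.066, 0.0, -0.0]
ft_force: [-0.4, -0.6, -0.9]
width: 44.5
[160, 164, 166, (168, np.int64(226), np.int64(339)), (170, np.int64(223), np.int64(341)), (174, np.int64(221), np.int64(343)), (180, np.int64(221), np.int64(343)), (200, np.int64(222), np.int64(342)), (230, np.int64(223), np.int64(341))]
[-21.4 -46.9 -33.3] [ 22.9 -46.9 -33.4]
t 20.1 pos [430.9 260.3 108. ] q5 0.19 width 44.5 | shift [ 8.95 30.65  0.79] turn [ 0.     0.002 -0.078] rows>= 5.1
```

```bash
python3 -m creep '[[1,[1,4,0],[0,0,0]],[1,[2.4,8.5,0],[0,0,-0.02]],[1,[4,13,0],[0,0,-0.04]],[1,[5.2,18,0],[0,0,-0.06]],[1,[6.6,23,0],[0,0,-0.078]],[1,[8,27.5,0],[0,0,-0.078]],[1,[8.95,30,0],[0,0,-0.078]],[1,[8.95,30.65,0],[0,0,-0.078]],[1,[8.95,30.65,0],[0,0,-0.078]],[1,[8.95,30.65,0],[0,0,-0.078]],[1,[8.95,30.65,0],[0,0,-0.078]]]'
python3 - <<'E'
from h import *
o,im=snap('wrist','w16.png'); plan(560.3,-31.7,-3.8,12.1)
E
```

```text
t: 21.52
tool_pos: [560.6, -30.2, 108.9]
ee_rot: [0.994, 0.106, -0.0, -0.0]
ft_force: [0.4, -0.7, -0.7]
width: 44.9
t 21.6 pos [560.7 -30.4 108.9] q5 -0.46 width 44.8 | shift [-0.06  0.12 11.27] turn [-0.     0.001  0.001] rows>= 1.8
```

View pics/w16.png

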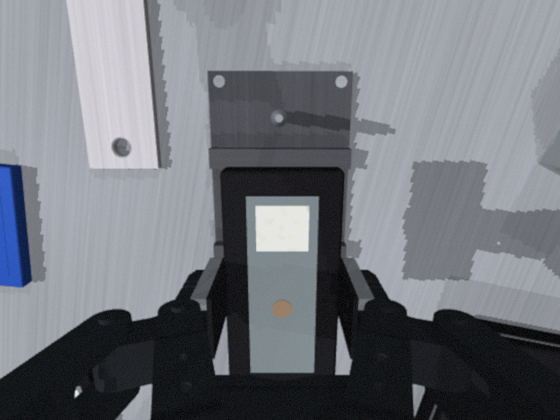

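```bash
python3 -m creep '[[1,[-0.06,0.12,2],[0,0,0]],[1,[-0.06,0.12,5],[0,0,0]],[1,[-0.06,0.12,8],[0,0,0]],[1,[-0.06,0.12,10],[0,0,0]],[1,[-0.06,0.12,10.8],[0,0,0]],[1,[-0.06,0.12,11.2],[0,0,0]],[1,[-0.06,0.12,11.2],[0,0,0]],[1,[-0.06,0.12,11.2],[0,0,0]]]'
python3 - <<'E'
from h import *
o,im=snap('scene','s17.png'); plan(560.3,-31.7,-4.3,12.1); print(o['ft_force'])
cv2.imwrite('pics/c17.png',cv2.resize(im[165:265,250:350,::-1],(600,600),interpolation=cv2.INTER_CUBIC))
E
```

```text
t: 22.58
tool_pos: [561.2, -32.9, -2.5]
ee_rot: [0.994, 0.105, 0.0, 0.0]
ft_force: [0.5, 0.1, -0.9]
width: 44.6
t 22.6 pos [561.1 -32.9  -2.5] q5 -0.47 width 45.1 | shift [-0.05 -0.14  0.18] turn [ 0.001 -0.    -0.   ] rows>= 0.0
[ 0.45643153  0.09100437 -0.90138284]
```

View pics/c17.png

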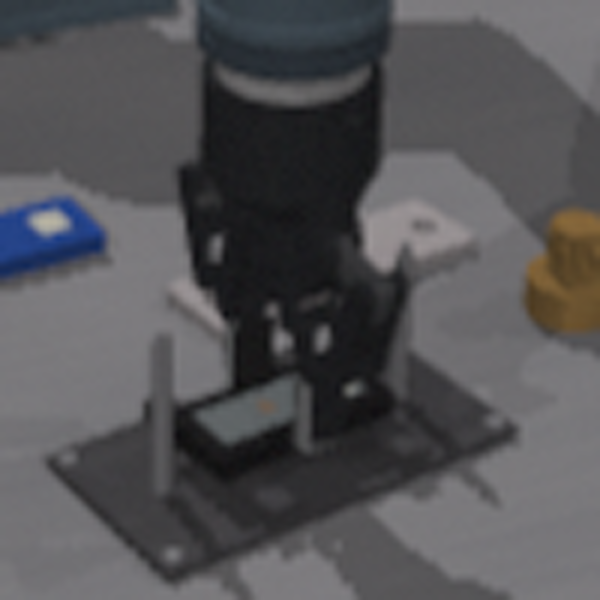

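```bash
python3 -m creep '[[1,[-0.05,-0.12,0.1],[0,0,0]],[1,[-0.05,-0.12,0.18],[0,0,0]],[1,[-0.05,-0.12,0.2],[0,0,0]],[1,[-0.05,-0.12,0.2],[0,0,0]]]'
python3 - <<'E'
from h import *
plan(560.3,-31.7,-4.3,12.1); print(ctrl.get_obs()['ft_force'])
E
```

```text
t: 23.12
tool_pos: [560.0, -31.7, -4.2]
ee_rot: [0.994, 0.105, -0.0, 0.0]
ft_force: [-2.3, 0.3, 7.8]
width: 44.7
t 23.1 pos [560.  -31.7  -4.2] q5 -0.47 width 44.7 | shift [0.03 0.01 0.01] turn [ 0.  0. -0.] rows>= 0.0
[-2.28255153  0.28674144  7.76164782]
```

```bash
python3 -m creep '[[0.1,[0,0,0],[0,0,0]],[-0.1,[0,0,0],[0,0,0]],[-0.3,[0,0,-0.2],[0,0,0]],[-1,[0,0,-1],[0,0,0]],[-1,[0,0,-4],[0,0,0]],[-1,[0,0,-8],[0,0,0]],[-1,[0,0,-12],[0,0,0]],[-1,[0,0,-13],[0,0,0]],[-1,[0,0,-13],[0,0,0]],[-1,[0,0,-13],[0,0,0]]]'
python3 - <<'E'
from h import *
o,im=snap('wrist','w18.png'); m=cammodel('wrist',o)
quad(im,m,(215,60,360,330),28)
plan(563,314,70,0)
E
```

```text
t: 24.38
tool_pos: [558.8, -31.4, 123.2]
ee_rot: [0.994, 0.105, -0.002, -0.0]
ft_force: [0.3, -0.6, 0.7]
width: 85.6
slab c 559.5 -32.1 size 95.9 92.7 carrier yaw 12.15
t 24.4 pos [558.8 -31.4 123. ] q5 -0.47 width 85.4 | shift [  7.67 -33.68   5.32] turn [-0.001  0.004  0.211] rows>= 5.6
```

View pics/w18.png

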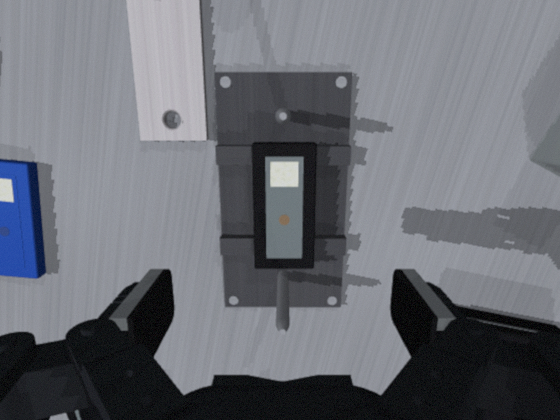

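```bash
python3 - <<'E'
from h import *
o=ctrl.get_obs(); m=cammodel('wrist',o)
rect([(252,143),(316,142),(314,268),(256,269)],m,28)
rect([(225,82),(341,82),(332,301),(233,301)],m,6)
E
```

```text
c [561.  -32.1] len 95.9 wid 44.9 yaw len 102.6 wid 13.1
c [559.5 -31.6] len 177.8 wid 84.9 yaw len 102.0 wid 12.1
```

```bash
python3 -m creep '[[-1,[0.8,-4,0],[0,0,0]],[-1,[2,-9,0],[0,0,0.03]],[-1,[3.2,-14,0],[0,0,0.08]],[-1,[4.4,-19,0],[0,0,0.13]],[-1,[5.6,-24,0],[0,0,0.18]],[-1,[6.8,-29,1.5],[0,0,0.211]],[-1,[7.7,-33,3.5],[0,0,0.211]],[-1,[7.7,-33.7,5.3],[0,0,0.211]],[-1,[7.7,-33.7,5.3],[0,0,0.211]],[-1,[7.7,-33.7,5.3],[0,0,0.211]]]'
python3 - <<'E'
from h import *
o,im=snap('wrist','w19.png'); m=cammodel('wrist',o)
x,y,a=quad(im,m,(200,60,370,330),12)
plan(x,y,-21,a)
E
```

```text
t: 25.68
tool_pos: [564.9, 312.7, 71.6]
ee_rot: [1.0, -0.001, -0.001, 0.0]
ft_force: [-0.2, 0.6, 0.1]
width: 85.0
slab c 565.7 317.1 size 95.8 45.3 carrier yaw 2.25
t 25.7 pos [565.3 312.7  72.2] q5 0.33 width 85.8 | shift [ 0.03 -0.44  9.32] turn [ 0.     0.    -0.041] rows>= 1.5
```

View pics/w19.png

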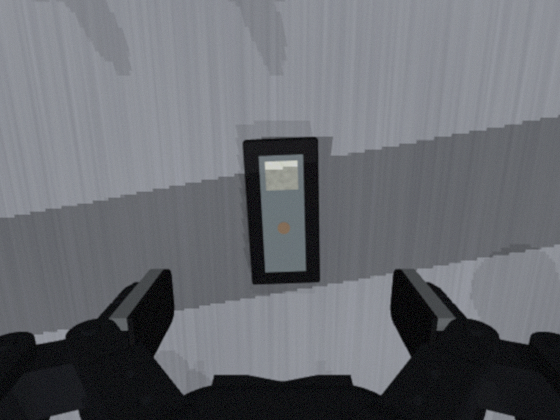

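```bash
python3 -m creep '[[-1,[0.03,-0.44,3],[0,0,-0.041]],[-1,[0.03,-0.44,6],[0,0,-0.041]],[-1,[0.03,-0.44,8],[0,0,-0.041]],[-1,[0.03,-0.44,9.3],[0,0,-0.041]],[-1,[0.03,-0.44,9.3],[0,0,-0.041]],[-0.3,[0.03,-0.44,9.3],[0,0,-0.041]],[0.2,[0.03,-0.44,9.3],[0,0,-0.041]],[0.6,[0.03,-0.44,9.3],[0,0,-0.041]],[1,[0.03,-0.44,9.3],[0,0,-0.041]],[1,[0.03,-0.44,9.3],[0,0,-0.041]],[1,[0.03,-0.44,9.3],[0,0,-0.041]]]' 30
python3 - <<'E'
from h import *
plan(565.7,317.1,-21,2.2);
E
python3 -m creep '[[1,[0,0,-1],[0,0,0]],[1,[0,0,-4],[0,0,0]],[1,[0,0,-8],[0,0,0]],[1,[0,0,-12],[0,0,0]],[1,[0,0,-13.5],[0,0,0]],[1,[0,0,-13.5],[0,0,0]]]' 40
python3 - <<'E'
from h import *
o,im=snap('wrist','w20.png'); z=o['tool_pos'][2]+33
g=(im.max(2)<45).astype(np.uint8); print([ (v,np.nonzero(g[v,150:420])[0].min()+150,np.nonzero(g[v,150:420])[0].max()+150) if g[v,150:420].any() else v for v in (160,162,164,166,168,170,172,174,180,200,230)])
plan(560.3,-31.7,110,12.1); print(o['ft_force'])
E
```

```text
t: 27.1
tool_pos: [565.7, 318.7, -20.1]
ee_rot: [1.0, 0.021, 0.001, -0.0]
ft_force: [-0.6, -0.9, 6.0]
width: 44.9
t 27.1 pos [565.7 318.7 -20.1] q5 0.30 width 44.9 | shift [-0.    0.16  0.09] turn [-0.    -0.001  0.003] rows>= 0.0
t: 27.85
tool_pos: [565.3, 318.5, 114.3]
ee_rot: [1.0, 0.021, 0.0, -0.0]
ft_force: [-0.0, 0.4, -0.2]
width: 45.0
[160, 162, 164, 166, 168, 170, (172, np.int64(225), np.int64(339)), (174, np.int64(223), np.int64(341)), (180, np.int64(221), np.int64(343)), (200, np.int64(222), np.int64(342)), (230, np.int64(223), np.int64(341))]
t 27.9 pos [564.4 318.2 112.7] q5 0.30 width 44.6 | shift [-1.84 34.94  0.3 ] turn [ 0.     0.002 -0.17 ] rows>= 5.6
[-0.03215913  0.36749287 -0.21317818]
```

```bash
python3 -m creep '[[1,[-0.2,4,0],[0,0,0]],[1,[-0.5,9,0],[0,0,-0.03]],[1,[-0.8,14,0],[0,0,-0.07]],[1,[-1.1,19,0],[0,0,-0.11]],[1,[-1.4,24,0],[0,0,-0.15]],[1,[-1.7,29,0],[0,0,-0.17]],[1,[-1.85,33,0],[0,0,-0.17]],[1,[-1.85,34.8,0],[0,0,-0.17]],[1,[-1.85,34.8,0],[0,0,-0.17]],[1,[-1.85,34.8,0],[0,0,-0.17]],[1,[-1.85,34.8,0],[0,0,-0.17]]]'
python3 - <<'E'
from h import *
plan(560,-30.2,9,12.1)
E
```

```text
t: 29.28
tool_pos: [560.5, -28.6, 113.5]
ee_rot: [0.994, 0.106, -0.001, -0.0]
ft_force: [0.2, 0.1, -0.1]
width: 44.5
t 29.3 pos [560.5 -28.6 113.5] q5 -0.46 width 44.5 | shift [-0.07  0.15 10.45] turn [-0.     0.001  0.002] rows>= 1.7
```

```bash
python3 -m creep '[[1,[-0.07,0.15,2],[0,0,0]],[1,[-0.07,0.15,5],[0,0,0]],[1,[-0.07,0.15,8],[0,0,0]],[1,[-0.07,0.15,9.8],[0,0,0]],[1,[-0.07,0.15,10.3],[0,0,0]],[1,[-0.07,0.15,10.3],[0,0,0]],[1,[-0.07,0.15,10.3],[0,0,0]]]'
python3 - <<'E'
from h import *
plan(560,-30.2,7.9,12.1)
E
```

```text
t: 30.15
tool_pos: [561.1, -31.7, 11.7]
ee_rot: [0.994, 0.105, 0.0, 0.0]
ft_force: [0.0, 0.4, -2.0]
width: 44.9
t 30.1 pos [561.1 -31.7  11.7] q5 -0.47 width 44.9 | shift [-0.07 -0.17  0.38] turn [ 0.001 -0.001  0.   ] rows>= 0.1
```

```bash
python3 -m creep '[[1,[-0.07,-0.15,0],[0,0,0]],[1,[-0.07,-0.15,0.2],[0,0,0]],[1,[-0.07,-0.15,0.2],[0,0,0]],[1,[-0.07,-0.15,0.35],[0,0,0]],[1,[-0.07,-0.15,0.38],[0,0,0]],[1,[-0.07,-0.15,0.38],[0,0,0]]]'
python3 - <<'E'
from h import *
plan(560,-30.2,7.9,12.1); print(ctrl.get_obs()['ft_force'])
E
```

```text
t: 30.9
tool_pos: [559.4, -30.5, 7.9]
ee_rot: [0.994, 0.105, -0.0, 0.0]
ft_force: [-3.1, 1.1, 6.8]
width: 44.5
t 30.9 pos [559.4 -30.5   7.9] q5 -0.46 width 44.5 | shift [ 0.07 -0.02 -0.  ] turn [ 0.     0.001 -0.   ] rows>= 0.0
[-3.12350859  1.07666703  6.84560929]
```

```bash
python3 -m creep '[[0.1,[0.05,0,0],[0,0,0]],[-0.1,[0.05,0,0],[0,0,0]],[-0.3,[0,0,-0.2],[0,0,0]],[-1,[0,0,-1],[0,0,0]],[-1,[0,0,-4],[0,0,0]],[-1,[0,0,-8],[0,0,0]],[-1,[0,0,-11],[0,0,0]],[-1,[0,0,-11],[0,0,0]],[-1,[0,0,-11],[0,0,0]]]'
python3 - <<'E'
from h import *
o,im=snap('wrist','w21.png'); m=cammodel('wrist',o)
quad(im,m,(240,120,330,300),40)
plan(595,-290,70,0)
E
```

```text
t: 32.02
tool_pos: [558.9, -30.3, 116.5]
ee_rot: [0.994, 0.105, -0.001, -0.0]
ft_force: [-1.0, 0.1, -0.5]
width: 85.3
slab c 561.2 -31.1 size 97.1 62.5 carrier yaw 12.08
t 32.1 pos [558.5 -30.2 115.9] q5 -0.46 width 85.6 | shift [-1.86 26.18  4.57] turn [-0.001  0.003  0.211] rows>= 4.3
```

View pics/w21.png

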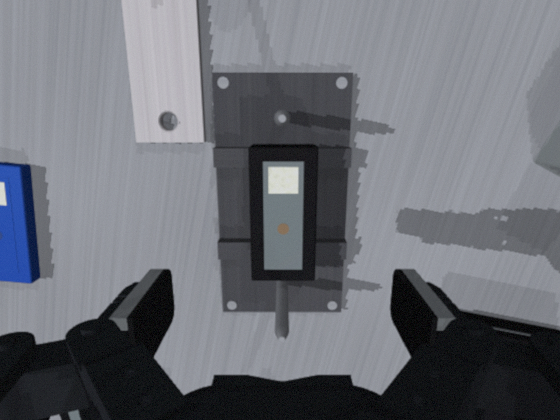

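```bash
python3 -m creep '[[-1,[-0.2,4,0],[0,0,0.02]],[-1,[-0.6,9,0],[0,0,0.07]],[-1,[-1,14,0],[0,0,0.13]],[-1,[-1.4,19,0],[0,0,0.18]],[-1,[-1.8,24,1],[0,0,0.211]],[-1,[-1.86,26.2,3],[0,0,0.211]],[-1,[-1.86,26.2,4.5],[0,0,0.211]],[-1,[-1.86,26.2,4.5],[0,0,0.211]],[-1,[-1.86,26.2,4.5],[0,0,0.211]]]'
python3 - <<'E'
from h import *
o,im=snap('wrist','w22.png'); m=cammodel('wrist',o)
x,y,a=quad(im,m,(200,60,370,330),12)
plan(x,y-1,-21,a)
E
```

```text
t: 33.2
tool_pos: [596.1, -289.1, 72.1]
ee_rot: [1.0, 0.001, -0.001, -0.0]
ft_force: [0.3, -0.8, 0.9]
width: 85.4
slab c 598.0 -287.8 size 95.8 45.1 carrier yaw -4.17
t 33.2 pos [ 596.4 -289.4   72.7] q5 -0.62 width 85.5 | shift [ 0.15 -0.07  9.37] turn [0.001 0.    0.074] rows>= 1.5
```

View pics/w22.png

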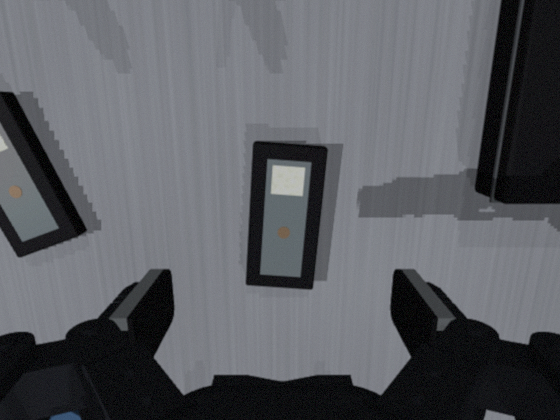

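```bash
python3 -m creep '[[-1,[0.15,-0.07,3],[0,0,0.074]],[-1,[0.15,-0.07,6],[0,0,0.074]],[-1,[0.15,-0.07,8],[0,0,0.074]],[-1,[0.15,-0.07,9.35],[0,0,0.074]],[-1,[0.15,-0.07,9.35],[0,0,0.074]],[-0.3,[0.15,-0.07,9.35],[0,0,0.074]],[0.2,[0.15,-0.07,9.35],[0,0,0.074]],[0.6,[0.15,-0.07,9.35],[0,0,0.074]],[1,[0.15,-0.07,9.35],[0,0,0.074]],[1,[0.15,-0.07,9.35],[0,0,0.074]],[1,[0.15,-0.07,9.35],[0,0,0.074]]]' 30
python3 -m creep '[[1,[0,0,-1],[0,0,0]],[1,[0,0,-4],[0,0,0]],[1,[0,0,-8],[0,0,0]],[1,[0,0,-12],[0,0,0]],[1,[0,0,-13.5],[0,0,0]],[1,[0,0,-13.5],[0,0,0]]]' 40
python3 - <<'E'
from h import *
o,im=snap('wrist','w23.png'); z=o['tool_pos'][2]+33
g=(im.max(2)<45).astype(np.uint8); print([ (v,np.nonzero(g[v,150:420])[0].min()+150,np.nonzero(g[v,150:420])[0].max()+150) if g[v,150:420].any() else v for v in (160,162,164,166,168,170,172,174,180,200,230)])
plan(560.3,-31.7,110,12.1); print(o['ft_force'])
E
```

```text
t: 34.62
tool_pos: [598.1, -290.4, -20.3]
ee_rot: [0.999, -0.037, 0.0, 0.001]
ft_force: [-0.9, -0.5, 5.5]
width: 45.2
t: 35.38
tool_pos: [597.8, -290.0, 114.1]
ee_rot: [0.999, -0.037, 0.0, 0.001]
ft_force: [0.4, 0.9, -1.5]
width: 44.6
[160, (162, np.int64(224), np.int64(339)), (164, np.int64(222), np.int64(342)), (166, np.int64(221), np.int64(343)), (168, np.int64(221), np.int64(343)), (170, np.int64(221), np.int64(343)), (172, np.int64(221), np.int64(343)), (174, np.int64(221), np.int64(343)), (180, np.int64(221), np.int64(342)), (200, np.int64(222), np.int64(342)), (230, np.int64(224), np.int64(340))]
t 35.4 pos [ 597.  -289.4  112.5] q5 -0.54 width 44.5 | shift [ -5.56 -25.43   0.27] turn [-0.001  0.002 -0.285] rows>= 4.2
[ 0.37402239  0.90482759 -1.51087977]
```

```bash
python3 -m creep '[[1,[-0.8,-4,0],[0,0,-0.03]],[1,[-1.9,-9,0],[0,0,-0.09]],[1,[-3,-14,0],[0,0,-0.15]],[1,[-4.1,-19,0],[0,0,-0.21]],[1,[-5.1,-23,0],[0,0,-0.26]],[1,[-5.5,-25.2,0],[0,0,-0.285]],[1,[-5.5,-25.2,0],[0,0,-0.285]],[1,[-5.5,-25.2,0],[0,0,-0.285]],[1,[-5.5,-25.2,0],[0,0,-0.285]]]'
python3 - <<'E'
from h import *
plan(560.3,-33.9,22,12.1)
E
```

```text
t: 36.55
tool_pos: [561.6, -35.8, 113.1]
ee_rot: [0.995, 0.104, -0.001, 0.0]
ft_force: [0.9, -0.5, 0.2]
width: 44.5
t 36.5 pos [561.6 -35.8 113.1] q5 -0.47 width 44.5 | shift [-0.08 -0.22  9.11] turn [ 0.     0.001 -0.002] rows>= 1.5
```

```bash
python3 -m creep '[[1,[-0.08,-0.22,2],[0,0,0]],[1,[-0.08,-0.22,5],[0,0,0]],[1,[-0.08,-0.22,7],[0,0,0]],[1,[-0.08,-0.22,8.6],[0,0,0]],[1,[-0.08,-0.22,9],[0,0,0]],[1,[-0.08,-0.22,9],[0,0,0]],[1,[-0.08,-0.22,9],[0,0,0]],[1,[-0.08,-0.22,9],[0,0,0]]]'
python3 - <<'E'
from h import *
plan(560.3,-33.9,19.7,12.1)
E
```

```text
t: 37.55
tool_pos: [560.5, -32.5, 24.1]
ee_rot: [0.994, 0.105, 0.0, 0.0]
ft_force: [0.2, -0.1, -1.0]
width: 44.7
t 37.5 pos [560.5 -32.5  24.1] q5 -0.47 width 44.7 | shift [-0.05  0.13  0.44] turn [ 0.001 -0.    -0.   ] rows>= 0.1
```

```bash
python3 -m creep '[[1,[-0.03,0.13,0.1],[0,0,0]],[1,[-0.03,0.13,0.25],[0,0,0]],[1,[-0.03,0.13,0.25],[0,0,0]],[1,[-0.03,0.13,0.4],[0,0,0]],[1,[-0.03,0.13,0.44],[0,0,0]],[1,[-0.03,0.13,0.44],[0,0,0]]]'
python3 - <<'E'
from h import *
plan(560.3,-33.9,19.7,12.1); print(ctrl.get_obs()['ft_force'])
E
```

```text
t: 38.3
tool_pos: [560.1, -33.8, 19.7]
ee_rot: [0.994, 0.105, -0.0, 0.0]
ft_force: [-2.0, 0.3, 6.0]
width: 44.6
t 38.3 pos [560.1 -33.8  19.7] q5 -0.47 width 44.6 | shift [ 0.02  0.02 -0.  ] turn [ 0.     0.001 -0.   ] rows>= 0.0
[-1.97923517  0.31299871  5.96288201]
```

```bash
python3 -m creep '[[0.1,[0,0,0],[0,0,0]],[-0.1,[0,0,0],[0,0,0]],[-0.3,[0,0,-0.2],[0,0,0]],[-1,[0,0,-1],[0,0,0]],[-1,[0,0,-4],[0,0,0]],[-1,[0,0,-8],[0,0,0]],[-1,[0,0,-10],[0,0,0]],[-1,[0,0,-10],[0,0,0]],[-1,[0,0,-10],[0,0,0]]]'
python3 - <<'E'
from h import *
o,im=snap('wrist','w24.png'); m=cammodel('wrist',o); o2,im2=snap('top','t24.png')
plan(425,-264,70,22)
E
```

```text
t: 39.42
tool_pos: [559.4, -33.6, 118.2]
ee_rot: [0.994, 0.105, -0.001, -0.0]
ft_force: [-0.6, 0.0, -0.2]
width: 85.1
t 39.5 pos [559.1 -33.5 117.7] q5 -0.47 width 85.5 | shift [-17.92  19.73   4.8 ] turn [-0.001  0.003 -0.173] rows>= 4.3
```

View pics/w24.png

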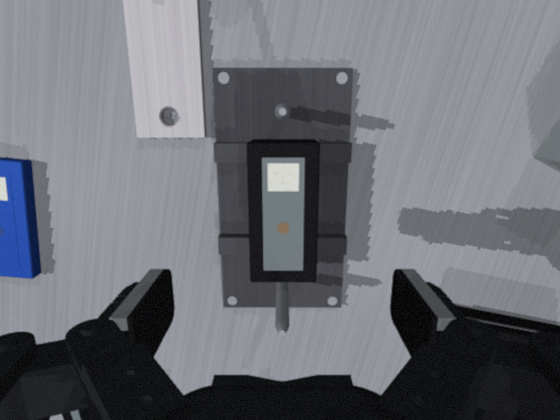

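View pics/t24.png

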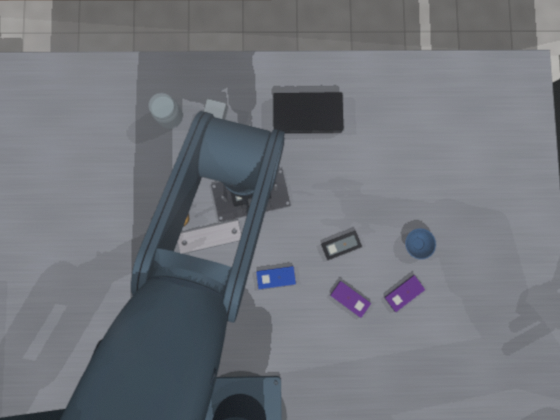

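```bash
python3 -m creep '[[-1,[-2.5,3,0],[0,0,-0.03]],[-1,[-6,6.5,0],[0,0,-0.08]],[-1,[-9.5,10.5,0],[0,0,-0.14]],[-1,[-13,14.5,0],[0,0,-0.14]],[-1,[-16.5,18,1],[0,0,-0.14]],[-1,[-17.9,19.7,3],[0,0,-0.14]],[-1,[-17.9,19.7,4.7],[0,0,-0.14]],[-1,[-17.9,19.7,4.7],[0,0,-0.14]],[-1,[-17.9,19.7,4.7],[0,0,-0.14]]]'
python3 - <<'E'
from h import *
o,im=snap('wrist','w25.png'); m=cammodel('wrist',o)
x,y,a=quad(im,m,(190,60,380,330),12)
plan(x,y,-21,a)
E
```

```text
t: 40.65
tool_pos: [426.4, -263.7, 72.2]
ee_rot: [0.985, 0.175, -0.001, -0.0]
ft_force: [0.3, -0.7, 0.8]
width: 85.4
slab c 426.1 -261.5 size 95.5 45.2 carrier yaw 20.24
t 40.7 pos [ 426.6 -263.8   72.5] q5 -1.13 width 85.1 | shift [ 0.03 -0.23  9.35] turn [ 0.     0.001 -0.002] rows>= 1.5
```

View pics/w25.png

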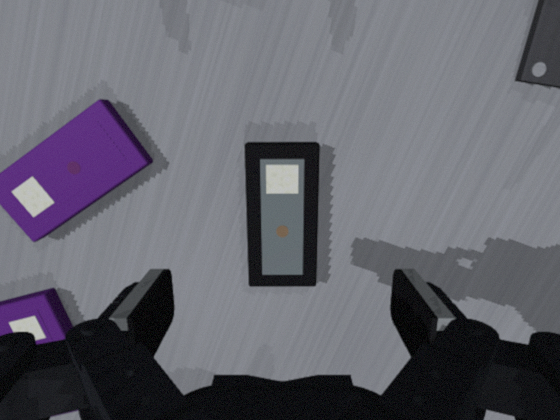

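```bash
python3 - <<'E'
from h import *
print(inhand(151,158,12),inhand(105,100,12))
E
python3 -m creep '[[-1,[0.03,-0.2,3],[0,0,0]],[-1,[0.03,-0.2,6],[0,0,0]],[-1,[0.03,-0.2,8],[0,0,0]],[-1,[0.03,-0.2,9.33],[0,0,0]],[-1,[0.03,-0.2,9.33],[0,0,0]],[-0.3,[0.03,-0.2,9.33],[0,0,0]],[0.2,[0.03,-0.2,9.33],[0,0,0]],[0.6,[0.03,-0.2,9.33],[0,0,0]],[1,[0.03,-0.2,9.33],[0,0,0]],[1,[0.03,-0.2,9.33],[0,0,0]],[1,[0.03,-0.2,9.33],[0,0,0]]]' 30
python3 -m creep '[[1,[0,0,-1],[0,0,0]],[1,[0,0,-4],[0,0,0]],[1,[0,0,-8],[0,0,0]],[1,[0,0,-12],[0,0,0]],[1,[0,0,-14],[0,0,0]],[1,[0,0,-14],[0,0,0]]]' 40
python3 - <<'E'
from h import *
o,im=snap('wrist','w26.png')
g=(im.max(2)<45).astype(np.uint8); print([ (v,np.nonzero(g[v,150:420])[0].min()+150,np.nonzero(g[v,150:420])[0].max()+150) if g[v,150:420].any() else v for v in (160,162,164,166,168,170,172,174,180,200,230)])
plan(560.3,-31.7,110,12.1); print(o['ft_force'])
E
```

```text
[-80.1 -40.1  60.6] [-104.   -74.3   60.6]
t: 42.08
tool_pos: [426.3, -262.4, -20.2]
ee_rot: [0.985, 0.175, 0.0, 0.001]
ft_force: [-0.4, 1.3, 7.1]
width: 45.2
t: 42.82
tool_pos: [426.7, -262.8, 120.8]
ee_rot: [0.985, 0.175, 0.001, 0.002]
ft_force: [-0.8, 0.1, -1.3]
width: 44.7
[160, 162, 164, (166, np.int64(224), np.int64(339)), (168, np.int64(222), np.int64(341)), (170, np.int64(221), np.int64(343)), (172, np.int64(221), np.int64(343)), (174, np.int64(221), np.int64(343)), (180, np.int64(221), np.int64(343)), (200, np.int64(222), np.int64(341)), (230, np.int64(224), np.int64(340))]
t 42.9 pos [ 426.  -262.   119.4] q5 -1.12 width 44.6 | shift [ 20.53 -17.01   0.91] turn [0.001 0.    0.14 ] rows>= 4.3
[-0.84933754  0.09555012 -1.30343481]
```

```bash
python3 -m creep '[[1,[3,-2.5,0],[0,0,0.02]],[1,[7,-6,0],[0,0,0.05]],[1,[11,-9.2,0],[0,0,0.08]],[1,[15,-12.5,0],[0,0,0.11]],[1,[19,-15.8,0],[0,0,0.14]],[1,[20.5,-17,0],[0,0,0.14]],[1,[20.5,-17,0],[0,0,0.14]],[1,[20.5,-17,0],[0,0,0.14]],[1,[20.5,-17,0],[0,0,0.14]]]'
python3 - <<'E'
from h import *
plan(560.3,-32.4,34,12.1)
E
```

```text
t: 44.0
tool_pos: [559.3, -33.0, 118.5]
ee_rot: [0.995, 0.104, -0.001, 0.0]
ft_force: [0.9, -0.1, -1.7]
width: 44.6
t 44.0 pos [559.3 -33.  118.5] q5 -0.47 width 44.6 | shift [ 0.13 -0.04  8.45] turn [-0.     0.002 -0.002] rows>= 1.4
```

```bash
python3 -m creep '[[1,[0.1,-0.04,2],[0,0,0]],[1,[0.1,-0.04,4.5],[0,0,0]],[1,[0.1,-0.04,6.8],[0,0,0]],[1,[0.1,-0.04,8],[0,0,0]],[1,[0.1,-0.04,8.3],[0,0,0]],[1,[0.1,-0.04,8.3],[0,0,0]],[1,[0.1,-0.04,8.3],[0,0,0]],[1,[0.1,-0.04,8.3],[0,0,0]]]'
python3 - <<'E'
from h import *
plan(560.3,-32.4,31.8,12.1)
E
```

```text
t: 45.0
tool_pos: [561.2, -31.3, 36.4]
ee_rot: [0.994, 0.105, 0.0, 0.0]
ft_force: [-0.2, -0.1, -0.3]
width: 44.7
t 45.0 pos [561.2 -31.3  36.4] q5 -0.46 width 44.7 | shift [-0.11  0.09  0.46] turn [ 0.001 -0.    -0.   ] rows>= 0.1
```

```bash
python3 -m creep '[[1,[-0.08,0.09,0.1],[0,0,0]],[1,[-0.08,0.09,0.25],[0,0,0]],[1,[-0.08,0.09,0.25],[0,0,0]],[1,[-0.08,0.09,0.4],[0,0,0]],[1,[-0.08,0.09,0.46],[0,0,0]],[1,[-0.08,0.09,0.46],[0,0,0]]]'
python3 - <<'E'
from h import *
plan(560.3,-32.4,31.8,12.1); print(ctrl.get_obs()['ft_force'])
E
python3 -m creep '[[0.1,[0,0,0],[0,0,0]],[-0.1,[0,0,0],[0,0,0]],[-0.3,[0,0,-0.2],[0,0,0]],[-1,[0,0,-1],[0,0,0]],[-1,[0,0,-4],[0,0,0]],[-1,[0,0,-8],[0,0,0]],[-1,[0,0,-9],[0,0,0]],[-1,[0,0,-9],[0,0,0]],[-1,[0,0,-9],[0,0,0]]]'
python3 - <<'E'
from h import *
o,im=snap('wrist','w27.png'); m=cammodel('wrist',o); o2,im2=snap('scene','s27.png')
cv2.imwrite('pics/c27.png',np.hstack([cv2.resize(im2[165:265,250:350,::-1],(400,400),interpolation=cv2.INTER_CUBIC),im[:400,80:480,::-1]]))
plan(425,50,70,12.1)
E
```

```text
t: 45.75
tool_pos: [560.3, -32.2, 31.9]
ee_rot: [0.994, 0.105, -0.0, 0.0]
ft_force: [-2.4, 0.1, 6.0]
width: 44.6
t 45.8 pos [560.3 -32.2  31.9] q5 -0.47 width 44.6 | shift [-0.    0.02  0.01] turn [ 0.     0.001 -0.   ] rows>= 0.0
[-2.38566271  0.08567707  5.9711281 ]
t: 46.88
tool_pos: [559.2, -32.0, 119.8]
ee_rot: [0.994, 0.105, -0.002, -0.0]
ft_force: [-0.6, 0.3, -0.2]
width: 85.1
t 47.0 pos [559.3 -32.  119.6] q5 -0.47 width 85.2 | shift [-11.39 -10.82   5.02] turn [-0.001  0.003 -0.   ] rows>= 2.6
```

View pics/c27.png

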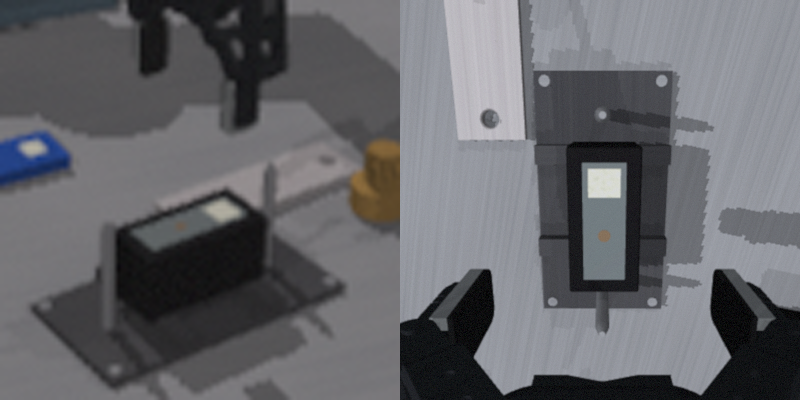

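```bash
python3 -m creep '[[-1,[-3,-3,0],[0,0,0]],[-1,[-6.5,-6,0],[0,0,0]],[-1,[-10,-9.5,0],[0,0,0]],[-1,[-11.4,-10.8,1],[0,0,0]],[-1,[-11.4,-10.8,3],[0,0,0]],[-1,[-11.4,-10.8,3.5],[0,0,0]],[-1,[-11.4,-10.8,3.5],[0,0,0]],[-1,[-11.4,-10.8,3.5],[0,0,0]]]'
python3 - <<'E'
from h import *
o,im=snap('wrist','w28.png'); plan(425,50,-21,12.1)
E
```

```text
t: 47.98
tool_pos: [426.7, 49.3, 86.5]
ee_rot: [0.994, 0.105, -0.0, 0.0]
ft_force: [1.0, -0.5, 1.0]
width: 85.2
t 48.0 pos [426.7  49.3  86.6] q5 -0.36 width 85.5 | shift [-0.15 -0.11 10.76] turn [ 0.  0. -0.] rows>= 1.7
```

View pics/w28.png

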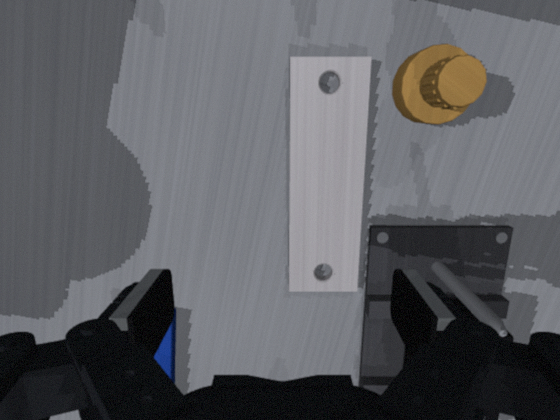

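```bash
python3 - <<'E'
from h import *
o=ctrl.get_obs(); m=cammodel('wrist',o)
rect([(290,57),(371,57),(357,292),(289,292)],m,8)
a,b=ray(m,330,82,8),ray(m,323,271,8);d=(a-b)[:2];c=(a+b)/2;print(c,np.linalg.norm(d),np.degrees(np.arctan2(d[1],d[0])))
ax=R.from_euler('z',-np.arctan2(d[1],d[0])+np.pi/2)
for n,p,z in [('foot corner',(368,227),6),('foot corner r',(512,226),6),('weight base top l',(394,85),22),('w base',(436,85),22),('wtop',(461,80),50),('pin tip',(502,328),88),('pinbase',(438,268),6)]:
    P=ray(m,*p,z); print(n,P.round(1),'plate frame',ax.apply(P-c)[:2].round(1))
E
```

```text
c [452.5  75.1] len 160.9 wid 50.2 yaw len 102.1 wid 12.1
[452.1270941   76.10731731   8.        ] 129.4171893050984 101.83885583702057
foot corner [488.9  51.4   6. ] plate frame [ 30.9 -31.7]
foot corner r [588.1  73.3   6. ] plate frame [132.5 -30.6]
weight base top l [475.  144.4  22. ] plate frame [36.4 62.2]
w base [499.4 149.6  22. ] plate frame [61.4 62.3]
wtop [500.8 150.6  50. ] plate frame [62.9 63. ]
pin tip [544.9  35.1  88. ] plate frame [ 82.4 -59.2]
pinbase [547.3  31.7   6. ] plate frame [ 84.1 -62.9]
```

The plate was knocked to about (452, 75.5), with yaw unchanged. There is still clearance for the fingers, so I'll grasp it there.

```bash
python3 - <<'E'
from h import *
plan(452.3,75.5,-21,12)
E
```

```text
t 48.0 pos [426.7  49.3  86.6] q5 -0.36 width 85.5 | shift [ 3.06 -2.03 10.76] turn [0.    0.    0.001] rows>= 1.8
```

```bash
python3 -m creep '[[-1,[1.5,-1,0],[0,0,0]],[-1,[3.06,-2.03,1],[0,0,0]],[-1,[3.06,-2.03,4],[0,0,0]],[-1,[3.06,-2.03,7],[0,0,0]],[-1,[3.06,-2.03,7],[0,0,0]],[-1,[3.06,-2.03,7],[0,0,0]]]'
python3 - <<'E'
from h import *
o,im=snap('wrist','w29.png'); plan(452.3,75.5,-21,12)
E
```

```text
t: 48.78
tool_pos: [452.8, 76.0, 17.0]
ee_rot: [0.994, 0.105, 0.0, 0.0]
ft_force: [0.6, -0.4, 0.6]
width: 85.4
t 48.8 pos [453.   75.9  17.3] q5 -0.29 width 85.2 | shift [-0.08  0.02  3.83] turn [ 0.001 -0.001  0.002] rows>= 0.6
```

View pics/w29.png

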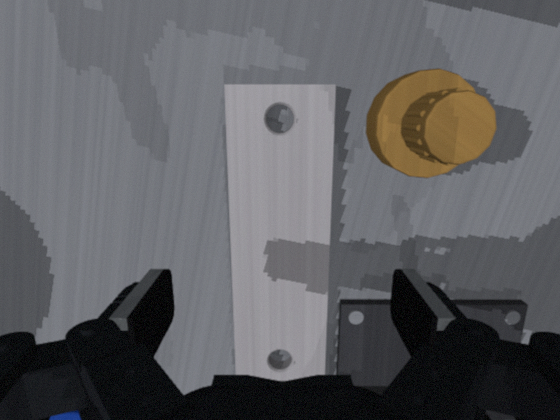

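```bash
python3 - <<'E'
from h import *
print(inhand(280,117,8),inhand(280,358,8))
E
python3 -m creep '[[-1,[-0.08,0,1.5],[0,0,0]],[-1,[-0.08,0,3],[0,0,0]],[-1,[-0.08,0,3.8],[0,0,0]],[-1,[-0.08,0,3.8],[0,0,0]],[-1,[-0.08,0,3.8],[0,0,0]]]'
python3 - <<'E'
from h import *
plan(452.3,75.5,-21,12); print(ctrl.get_obs()['ft_force'])
E
```

```text
[ -0.5 -65.4   9.3] [-0.7 64.6  9.3]
t: 49.45
tool_pos: [451.5, 75.5, -21.2]
ee_rot: [0.994, 0.105, 0.0, 0.0]
ft_force: [0.2, -1.0, 1.4]
width: 85.3
t 49.5 pos [451.5  75.5 -21.2] q5 -0.29 width 85.3 | shift [ 0.08  0.02 -0.02] turn [ 0.    -0.     0.001] rows>= 0.0
[ 0.15840722 -1.04030468  1.44352797]
```

Well centred (holes at −65.4 and +64.6 along tool y). Closing and lifting.

```bash
python3 -m creep '[[-0.3,[0.05,0,0],[0,0,0]],[0.2,[0.05,0,0],[0,0,0]],[0.6,[0.05,0,0],[0,0,0]],[1,[0.05,0,0],[0,0,0]],[1,[0.05,0,0],[0,0,0]],[1,[0.05,0,0],[0,0,0]]]' 60
python3 -m creep '[[1,[0,0,-0.5],[0,0,0]],[1,[0,0,-2],[0,0,0]],[1,[0,0,-5],[0,0,0]],[1,[0,0,-9],[0,0,0]],[1,[0,0,-13],[0,0,0]],[1,[0,0,-15],[0,0,0]],[1,[0,0,-15],[0,0,0]],[1,[0,0,-15],[0,0,0]]]' 60
python3 - <<'E'
from h import *
o,im=snap('wrist','w30.png'); plan(560.3,-31.7,120,12.1); print(o['ft_force'])
E
```

```text
t: 50.2
tool_pos: [451.7, 75.7, -21.0]
ee_rot: [0.994, 0.105, -0.0, 0.0]
ft_force: [-1.4, -0.3, 7.6]
width: 47.8
t: 51.2
tool_pos: [450.6, 75.7, 127.2]
ee_rot: [0.994, 0.105, -0.001, -0.0]
ft_force: [-0.6, 0.7, -2.1]
width: 47.6
t 51.2 pos [450.4  75.8 126.9] q5 -0.29 width 47.4 | shift [ 8.5  12.81  0.65] turn [-0.001  0.004 -0.   ] rows>= 2.5
[-0.59544088  0.71566307 -2.07511175]
```

View pics/w30.png

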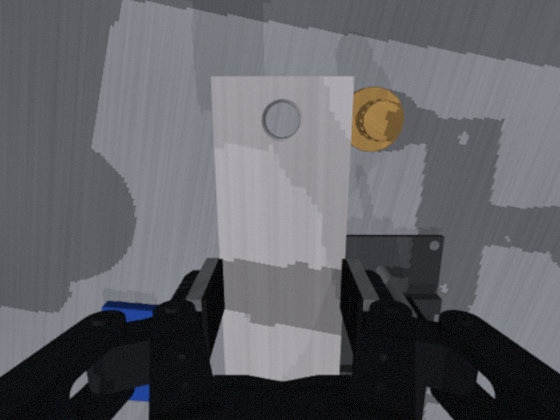

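```bash
python3 -m creep '[[1,[1.5,2.5,0],[0,0,0]],[1,[4,6,0],[0,0,0]],[1,[6.5,9.8,0],[0,0,0]],[1,[8,12,0],[0,0,0]],[1,[8.5,12.8,0],[0,0,0]],[1,[8.5,12.8,0],[0,0,0]],[1,[8.5,12.8,2],[0,0,0]],[1,[8.5,12.8,4],[0,0,0]],[1,[8.5,12.8,4.3],[0,0,0]],[1,[8.5,12.8,4.3],[0,0,0]],[1,[8.5,12.8,4.3],[0,0,0]]]'
python3 - <<'E'
from h import *
o,im=snap('wrist','w31.png'); o2,im2=snap('scene','s31.png'); plan(560.3,-31.7,75,12.1); print(o['ft_force'])
cv2.imwrite('pics/c31.png',np.hstack([cv2.resize(im[60:180,222:342,::-1],(400,400),interpolation=cv2.INTER_CUBIC),cv2.resize(im2[165:265,250:350,::-1],(400,400),interpolation=cv2.INTER_CUBIC)]))
m=cammodel('wrist',o); Rt=R.from_quat(o['ee_rot'])
for s in (1,-1):
  p=np.array([560.3,-31.7,0])+s*65*np.array([-.21,.978,0])
  print(s,'pin tip pix',np.round(proj(m,p+[0,0,88]),1),'base',np.round(proj(m,p+[0,0,6]),1))
E
```

```text
t: 52.62
tool_pos: [561.9, -31.5, 86.1]
ee_rot: [0.994, 0.105, 0.0, 0.0]
ft_force: [0.6, -0.1, -2.2]
width: 47.9
t 52.7 pos [561.9 -31.7  85.9] q5 -0.47 width 47.5 | shift [-0.15 -0.03  1.09] turn [ 0.001 -0.    -0.   ] rows>= 0.2
[ 0.55684978 -0.09186563 -2.21821656]
1 pin tip pix [277.3 118.2] base [278.7 115.5]
-1 pin tip pix [278.2 372.3] base [279.2 296.2]
```

View pics/c31.png

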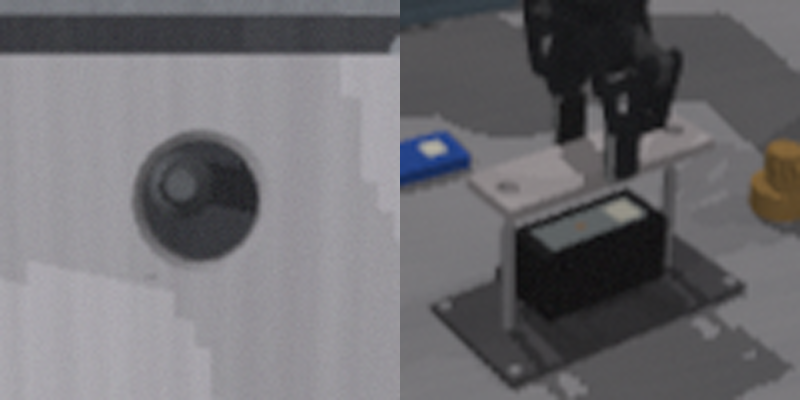

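```bash
python3 - <<'E'
from h import *
z=ctrl.get_obs()['tool_pos'][2]
print('hole',inhand(281.4,119.1,z+29),'pin tip',inhand(276.3,115.5,88))
E
```

```text
hole [  0.2 -65.3 -29. ] pin tip [ -2.  -66.3  -2.1]
```

```bash
python3 -m creep '[[1,[-0.18,-0.07,0],[0,0,0]],[1,[-0.18,-0.07,0.5],[0,0,0]],[1,[-0.18,-0.07,0.9],[0,0,0]],[1,[-0.18,-0.07,1],[0,0,0]],[1,[-0.18,-0.07,1],[0,0,0]]]'
python3 - <<'E'
from h import *
o,im=snap('wrist','w32.png'); o2,im2=snap('scene','s32.png'); plan(560.3,-31.7,75,12.1); print(o['ft_force'])
cv2.imwrite('pics/c32.png',np.hstack([cv2.resize(im[60:180,222:342,::-1],(400,400),interpolation=cv2.INTER_CUBIC),cv2.resize(im2[165:245,250:330,::-1],(400,400),interpolation=cv2.INTER_CUBIC)]))
E
```

```text
t: 53.35
tool_pos: [559.4, -31.4, 74.9]
ee_rot: [0.994, 0.105, -0.001, -0.0]
ft_force: [-0.6, -0.0, -2.5]
width: 47.6
t 53.5 pos [559.5 -31.4  75.1] q5 -0.47 width 47.4 | shift [0.07 0.05 0.01] turn [ 0.     0.001 -0.   ] rows>= 0.0
[-0.56336626 -0.00534948 -2.54660601]
```

View pics/c32.png

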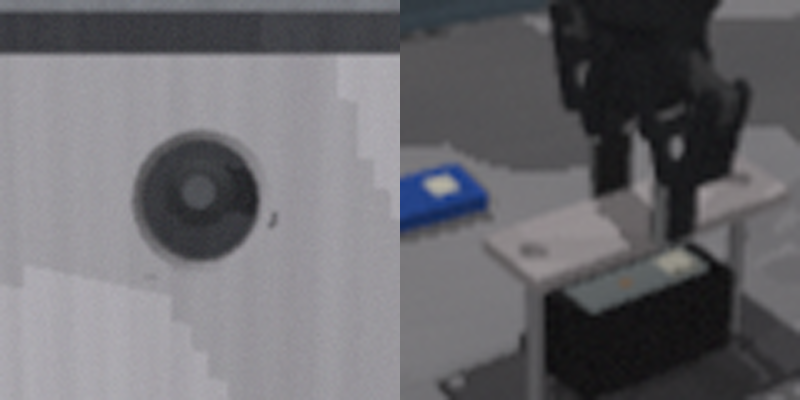

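```bash
python3 - <<'E'
from h import *
z=ctrl.get_obs()['tool_pos'][2]
print('hole',inhand(281.4,119.1,z+29),'pin tip',inhand(281.1,117.6,88))
E
python3 -m creep '[[1,[0.02,0,0.4],[0,0,0]],[1,[0.02,0,0.8],[0,0,0]],[1,[0.02,0,1.2],[0,0,0]],[1,[0.02,0,1.4],[0,0,0]],[1,[0.02,0,1.4],[0,0,0]]]'
python3 - <<'E'
from h import *
o,im=snap('wrist','w33.png'); o2,im2=snap('scene','s33.png'); plan(559.7,-31.4,43,12.1); print(o['ft_force'],o['torque'])
cv2.imwrite('pics/c33.png',np.hstack([cv2.resize(im[60:180,222:342,::-1],(400,400),interpolation=cv2.INTER_CUBIC),cv2.resize(im2[165:245,250:330,::-1],(400,400),interpolation=cv2.INTER_CUBIC)]))
E
```

```text
hole [  0.2 -65.3 -29. ] pin tip [  0.1 -65.6 -12.9]
t: 54.08
tool_pos: [559.5, -31.3, 60.8]
ee_rot: [0.994, 0.105, -0.001, -0.0]
ft_force: [-0.4, -0.6, -2.0]
width: 47.7
t 54.2 pos [559.7 -31.3  61.1] q5 -0.47 width 47.7 | shift [-0.    0.01  1.81] turn [ 0.     0.001 -0.   ] rows>= 0.3
[-0.35320607 -0.55158937 -1.97199989] [0.01581984 0.03897518 0.03994574]
```

View pics/c33.png

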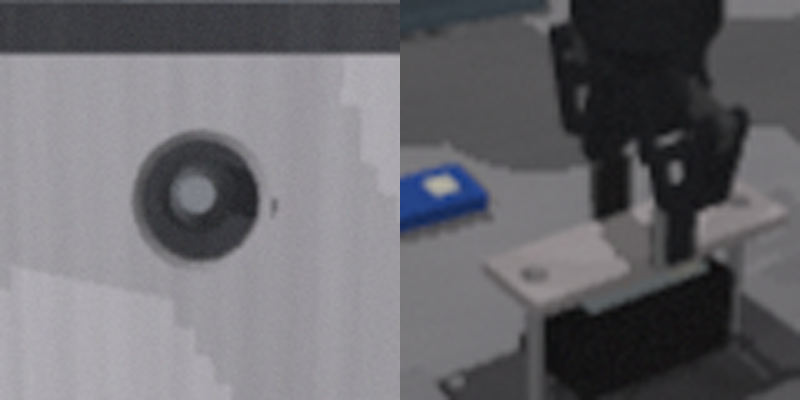

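```bash
python3 -m creep '[[1,[0,0,0.4],[0,0,0]],[1,[0,0,0.8],[0,0,0]],[1,[0,0,1.2],[0,0,0]],[1,[0,0,1.5],[0,0,0]],[1,[0,0,1.6],[0,0,0]],[1,[0,0,1.6],[0,0,0]]]'
python3 - <<'E'
from h import *
o,im=snap('wrist','w34.png'); o2,im2=snap('scene','s34.png'); plan(559.7,-31.4,43,12.1); print(o['ft_force'],o['torque'])
cv2.imwrite('pics/c34.png',np.hstack([cv2.resize(im[60:180,222:342,::-1],(400,400),interpolation=cv2.INTER_CUBIC),cv2.resize(im2[165:245,250:330,::-1],(400,400),interpolation=cv2.INTER_CUBIC)]))
E
```

```text
t: 54.92
tool_pos: [559.6, -31.3, 45.0]
ee_rot: [0.994, 0.105, -0.001, 0.0]
ft_force: [0.5, -1.1, -1.7]
width: 47.6
t 55.0 pos [559.7 -31.4  45.2] q5 -0.47 width 47.6 | shift [-0.    0.    0.22] turn [ 0.     0.001 -0.   ] rows>= 0.0
[ 0.52624496 -1.08190215 -1.66835979] [-0.02114176  0.03645185 -0.07455459]
```

View pics/c34.png

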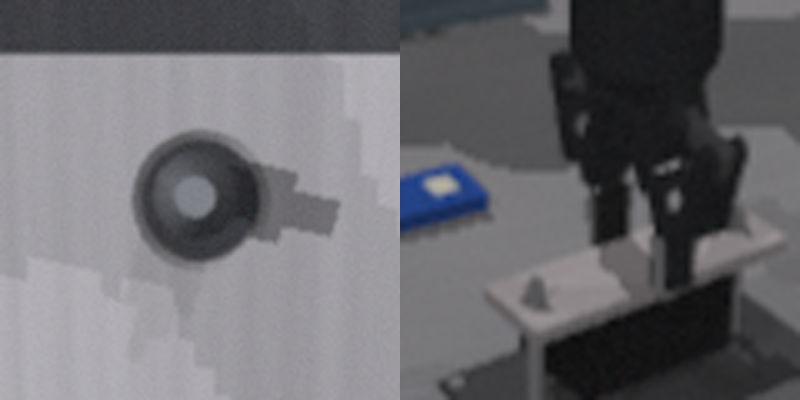

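Both pins pass through the holes. Now the last ~2 mm, then release.

```bash
python3 -m creep '[[1,[0,0,0.1],[0,0,0]],[1,[0,0,0.2],[0,0,0]],[1,[0,0,0.22],[0,0,0]],[1,[0,0,0.22],[0,0,0]]]'
python3 - <<'E'
from h import *
o=ctrl.get_obs(); print(o['tool_pos'],o['ft_force'])
E
```

```text
t: 55.52
tool_pos: [559.7, -31.3, 43.1]
ee_rot: [0.994, 0.105, -0.0, 0.0]
ft_force: [-0.8, 0.5, 1.0]
width: 47.5
[559.68766107 -31.34224572  43.09025551] [-0.80802145  0.46936143  1.03881676]
```

```bash
python3 -m creep '[[0.1,[0,0,0.03],[0,0,0]],[-0.1,[0,0,0.03],[0,0,0]],[-0.3,[0,0,0],[0,0,0]],[-1,[0,0,-0.5],[0,0,0]],[-1,[0,0,-2],[0,0,0]],[-1,[0,0,-6],[0,0,0]],[-1,[0,0,-10],[0,0,0]],[-1,[0,0,-10],[0,0,0]],[-1,[0,0,-10],[0,0,0]]]'
python3 - <<'E'
from h import *
o,im=snap('wrist','w35.png'); o2,im2=snap('scene','s35.png'); plan(500.5,150.3,110,12.1)
cv2.imwrite('pics/c35.png',np.hstack([cv2.resize(im2[165:265,250:350,::-1],(400,400),interpolation=cv2.INTER_CUBIC),im[:400,80:480,::-1]]))
E
```

```text
t: 56.65
tool_pos: [559.6, -31.3, 143.3]
ee_rot: [0.994, 0.105, -0.0, 0.0]
ft_force: [-0.6, 0.0, 0.4]
width: 85.3
t 56.8 pos [558.9 -31.1 142. ] q5 -0.47 width 85.1 | shift [ -1.9  -18.96   3.23] turn [-0.001  0.003 -0.   ] rows>= 3.1
```

View pics/c35.png

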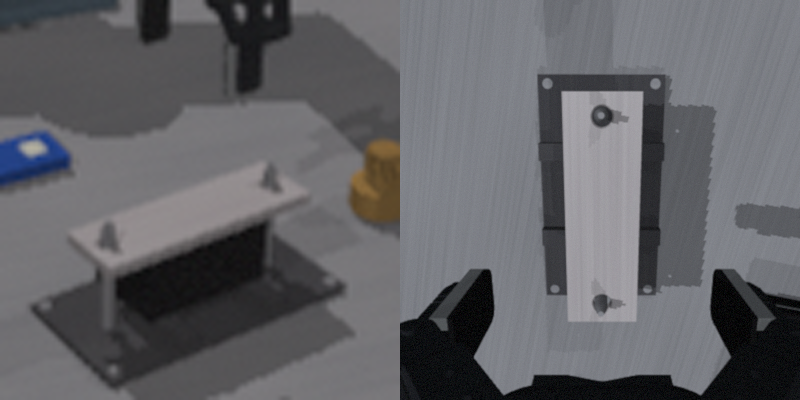

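```bash
python3 -m creep '[[-1,[-0.5,-4,0],[0,0,0]],[-1,[-1,-9,0],[0,0,0]],[-1,[-1.5,-14,0],[0,0,0]],[-1,[-1.9,-18,0],[0,0,0]],[-1,[-1.9,-18.96,1.5],[0,0,0]],[-1,[-1.9,-18.96,4],[0,0,0]],[-1,[-1.9,-18.96,5],[0,0,0]],[-1,[-1.9,-18.96,5],[0,0,0]],[-1,[-1.9,-18.96,5],[0,0,0]]]'
python3 - <<'E'
from h import *
o,im=snap('wrist','w36.png'); plan(500.5,150.3,7,12.1)
hsv=cv2.cvtColor(im,cv2.COLOR_RGB2HSV); mk=cv2.inRange(hsv,(8,120,60),(25,255,255)); ys,xs=np.nonzero(mk); print(xs.min(),xs.max(),ys.min(),ys.max())
E
```

```text
t: 57.88
tool_pos: [502.1, 149.6, 93.3]
ee_rot: [0.994, 0.105, -0.0, 0.0]
ft_force: [-0.1, -0.1, -0.1]
width: 85.2
t 57.9 pos [502.2 149.7  93.6] q5 -0.13 width 85.6 | shift [-0.15 -0.09  8.65] turn [ 0.    -0.    -0.001] rows>= 1.4
248 313 178 246
```

View pics/w36.png

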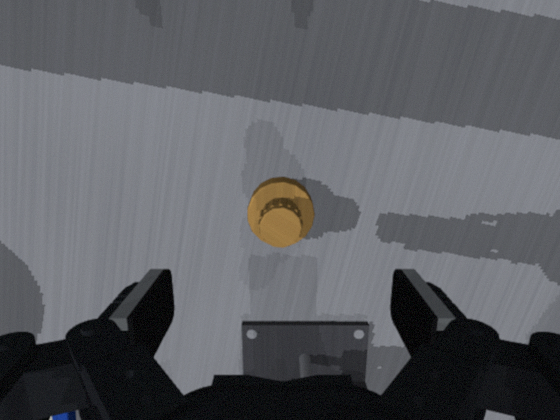

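```bash
python3 - <<'E'
from h import *
print(inhand(281,226.5,50),inhand(281,210,22))
E
python3 -m creep '[[-1,[-0.1,-0.05,2.5],[0,0,0]],[-1,[-0.1,-0.05,5],[0,0,0]],[-1,[-0.1,-0.05,7.5],[0,0,0]],[-1,[-0.1,-0.05,8.65],[0,0,0]],[-1,[-0.1,-0.05,8.65],[0,0,0]],[-1,[-0.1,-0.05,8.65],[0,0,0]],[0.3,[-0.1,-0.05,8.65],[0,0,0]],[1,[-0.1,-0.05,8.65],[0,0,0]],[1,[-0.1,-0.05,8.65],[0,0,0]],[1,[-0.1,-0.05,8.65],[0,0,0]],[1,[-0.1,-0.05,8.65],[0,0,0]],[1,[-0.1,-0.05,8.65],[0,0,0]]]' 50
python3 - <<'E'
from h import *
plan(500.5,150.3,7,12.1)
E
```

```text
[-0.1 -1.4 43.5] [-0.2 -4.  71.5]
t: 59.42
tool_pos: [500.6, 150.4, 6.8]
ee_rot: [0.994, 0.105, -0.0, 0.0]
ft_force: [0.2, -0.0, 4.5]
width: 24.3
t 59.4 pos [500.6 150.4   6.8] q5 -0.13 width 24.3 | shift [-0.01  0.01 -0.02] turn [ 0.  0. -0.] rows>= 0.0
```

```bash
python3 -m creep '[[1,[0,0,-1],[0,0,0]],[1,[0,0,-4],[0,0,0]],[1,[0,0,-8],[0,0,0]],[1,[0,0,-12],[0,0,0]],[1,[0,0,-14.5],[0,0,0]],[1,[0,0,-14.5],[0,0,0]],[1,[0,0,-14.5],[0,0,0]]]'
python3 - <<'E'
from h import *
o,im=snap('wrist','w37.png'); plan(560,-31.5,140,12.1)
cv2.imwrite('pics/c37.png',cv2.resize(im[180:300,202:362,::-1],(800,600),interpolation=cv2.INTER_CUBIC))
E
```

```text
t: 60.3
tool_pos: [499.1, 150.3, 150.0]
ee_rot: [0.994, 0.105, -0.002, 0.0]
ft_force: [-1.1, -0.6, -3.8]
width: 24.4
t 60.4 pos [499.  150.3 149.6] q5 -0.13 width 24.3 | shift [ 2.17 19.05  0.94] turn [-0.     0.005 -0.   ] rows>= 3.1
```

View pics/c37.png

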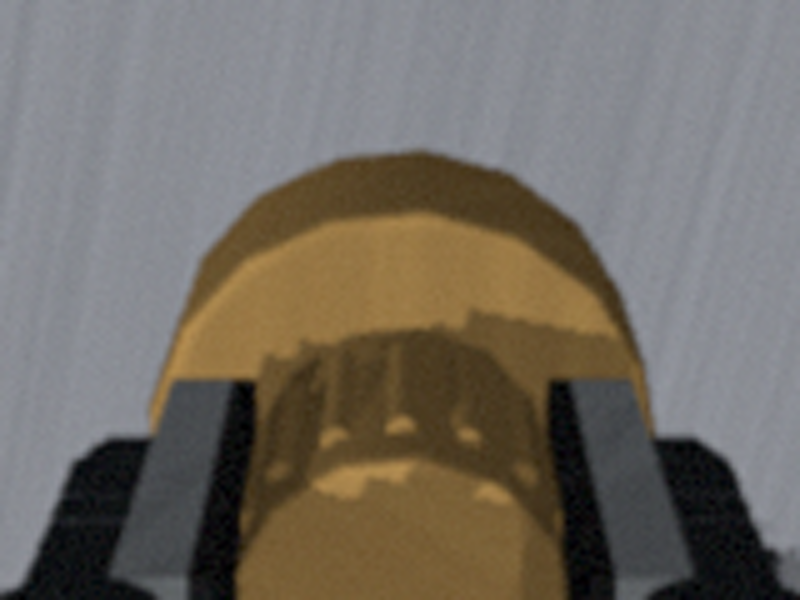

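```bash
python3 - <<'E'
from h import *
z=ctrl.get_obs()['tool_pos'][2]
print(inhand(283,210.4,z-7),inhand(283,222.6,z+15),inhand(283,180+462/5,z+43))
E
```

```text
[  0.9 -21.3   7. ] [  0.8 -21.9 -15. ] [  0.8 -11.7 -43. ]
```

```bash
python3 -m creep '[[1,[0.4,4,0],[0,0,0]],[1,[0.9,8.5,0],[0,0,0]],[1,[1.5,13,0],[0,0,0]],[1,[2,17,0],[0,0,0]],[1,[2.1,18.9,0],[0,0,0]],[1,[2.1,18.9,0],[0,0,0]],[1,[2.1,18.9,2],[0,0,0]],[1,[2.1,18.9,4.5],[0,0,0]],[1,[2.1,18.9,5.5],[0,0,0]],[1,[2.1,18.9,5.5],[0,0,0]],[1,[2.1,18.9,5.5],[0,0,0]]]'
python3 - <<'E'
from h import *
o,im=snap('wrist','w38.png'); plan(559.7,-30.2,80,12.1)
E
```

```text
t: 61.72
tool_pos: [561.0, -29.7, 97.3]
ee_rot: [0.994, 0.106, 0.0, 0.0]
ft_force: [-0.1, 0.0, -4.1]
width: 24.2
t 61.8 pos [561.2 -29.9  97.4] q5 -0.46 width 24.1 | shift [-0.15 -0.    1.74] turn [ 0.001 -0.001  0.   ] rows>= 0.3
```

View pics/w38.png

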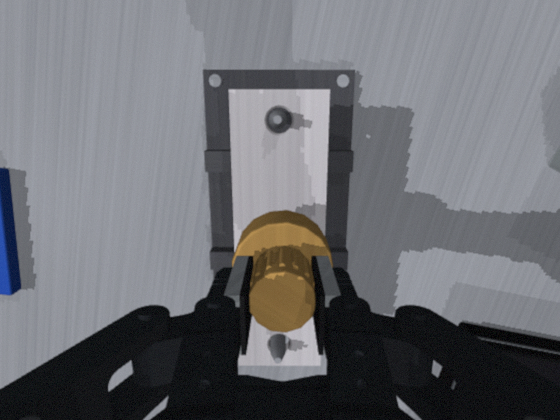

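```bash
python3 -m creep '[[1,[-0.13,0,0.6],[0,0,0]],[1,[-0.13,0,1.1],[0,0,0]],[1,[-0.13,0,1.4],[0,0,0]],[1,[-0.13,0,1.55],[0,0,0]],[1,[-0.13,0,1.55],[0,0,0]],[1,[-0.13,0,1.55],[0,0,0]]]'
python3 - <<'E'
from h import *
plan(559.7,-30.2,79,12.1); print(ctrl.get_obs()['ft_force'])
E
```

```text
t: 62.52
tool_pos: [559.3, -30.3, 81.0]
ee_rot: [0.994, 0.105, -0.0, 0.0]
ft_force: [-0.6, -0.9, -3.3]
width: 24.2
t 62.5 pos [559.3 -30.3  81. ] q5 -0.46 width 24.2 | shift [ 0.04 -0.01  0.2 ] turn [ 0.     0.001 -0.   ] rows>= 0.0
[-0.56021081 -0.91238188 -3.28127057]
```

```bash
python3 -m creep '[[1,[0.03,0,0.1],[0,0,0]],[1,[0.03,0,0.18],[0,0,0]],[1,[0.03,0,0.22],[0,0,0]],[1,[0.03,0,0.22],[0,0,0]]]'
python3 - <<'E'
from h import *
o=ctrl.get_obs(); print(o['tool_pos'],o['ft_force'])
E
```

```text
t: 63.02
tool_pos: [559.5, -30.2, 78.9]
ee_rot: [0.994, 0.105, -0.0, 0.0]
ft_force: [-0.6, -0.5, -1.6]
width: 24.3
[559.46484244 -30.23142166  78.86776343] [-0.565696   -0.48403679 -1.59451947]
```

```bash
python3 -m creep '[[1,[0,0,0.04],[0,0,0]],[0.3,[0,0,0.04],[0,0,0]],[0,[0,0,0.04],[0,0,0]],[-1,[0,0,0],[0,0,0]],[-1,[0,0,0],[0,0,0]],[-1,[0,0,-1],[0,0,0]],[-1,[0,0,-5],[0,0,0]],[-1,[0,0,-9],[0,0,0]],[-1,[0,0,-12],[0,0,0]],[-1,[0,0,-12],[0,0,0]],[-1,[0,0,-12],[0,0,0]]]'
python3 - <<'E'
from h import *
o,im=snap('wrist','w39.png'); o2,im2=snap('scene','s39.png')
cv2.imwrite('pics/c39.png',np.hstack([cv2.resize(im2[165:265,250:350,::-1],(400,400),interpolation=cv2.INTER_CUBIC),im[:400,80:480,::-1]]))
snap('top','t39.png')
E
```

```text
t: 64.4
tool_pos: [559.1, -30.1, 198.2]
ee_rot: [0.994, 0.105, -0.001, -0.0]
ft_force: [0.7, -0.9, -0.7]
width: 85.4
```

View pics/c39.png

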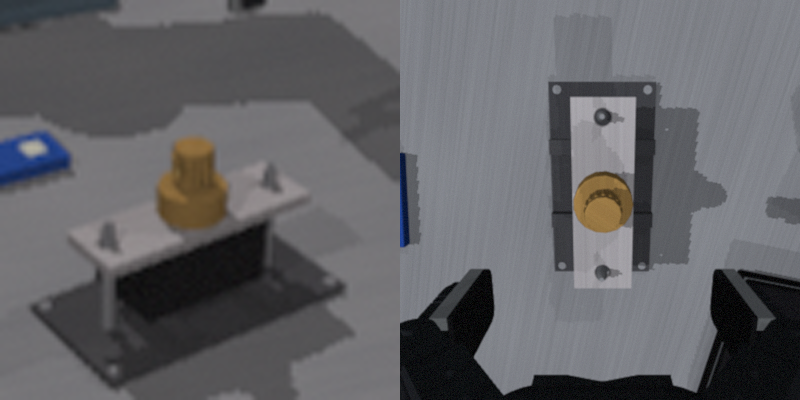

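View pics/s39.png

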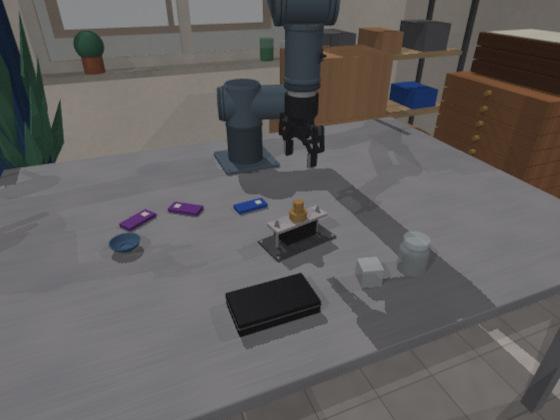

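```bash
python3 - <<'E'
from h import *
o=ctrl.get_obs();m=cammodel('wrist',o)
rect([(250,97),(315,97),(313,289),(254,289)],m,72)
print('wtop',ray(m,283,211,122),'base top rim',ray(m,283,201.5,94))
im=cv2.cvtColor(cv2.imread('pics/w39.png'),cv2.COLOR_BGR2RGB)
hsv=cv2.cvtColor(im,cv2.COLOR_RGB2HSV); mk=cv2.inRange(hsv,(8,120,60),(25,255,255)); ys,xs=np.nonzero(mk); print(xs.min(),xs.max(),ys.min(),ys.max())
print('far base edge (bottom)',ray(m,(xs.min()+xs.max())/2,ys.min(),75))
cv2.imwrite('pics/c39b.png',cv2.resize(im[80:300,220:350,::-1],(0,0),fx=2.7,fy=2.7,interpolation=cv2.INTER_CUBIC))
E
```

```text
c [560.1 -31.7] len 160.6 wid 50.5 yaw len 102.4 wid 12.1
wtop [559.12347341 -27.49885944 122.        ] base top rim [559.17458118 -27.70453748  94.        ]
254 312 172 231
far base edge (bottom) [555.10740034  -8.74218501  75.        ]
```

View pics/c39b.png

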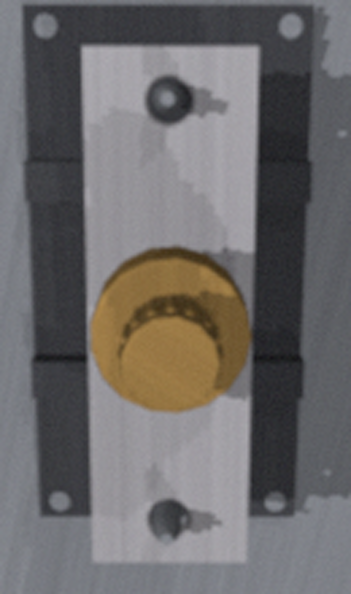

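View pics/t39.png

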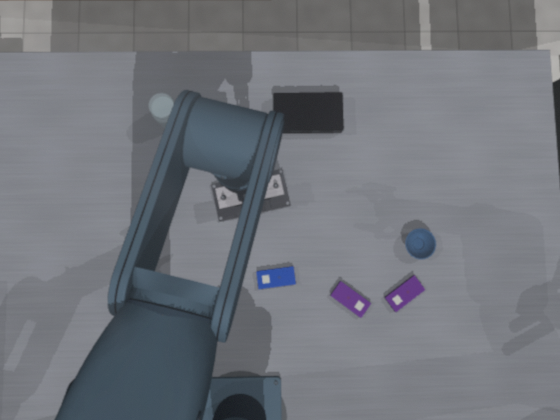

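```bash
python3 - <<'E'
from h import *
print(sign_off())
E
```

```text
the job is handed in; nothing more can be done
None
```

The press is loaded and I handed the job in at about 64 s. I set the weight and then the plate aside and stacked all four black carriers on the bed between the pins. The plate then went back over both pins onto the pile, and the weight stands upright on it.

- **Last checks:** Both pins show through the plate's holes. The plate is centred at (560.1, -31.7), within about 1 mm of the press centre, and lies flat on the pile. The pile looked square before the plate covered it.
- **Weight position:** My measurements disagree a little. One puts the weight almost on the plate's centre; the others put it 2 to 4 mm off along the pin line.
- **Bystanders:** The slide box, dish, jar and the blue and purple look-alikes were untouched in the last pictures, and so was the cube.
- **Along the way:**
  - The fingertips really sit about 19 to 32 mm behind the reported TCP, not ahead of it as stated. My first grip on the weight closed on air because of this, and I corrected for it afterwards.
  - The plate was knocked about 3 to 4 cm while set aside, so I measured it again before lifting it.

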